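# Hold the hidden T-head bolt behind the lens bracket

## Task

One of the two lens brackets has a weighted spanner hanging on its front nut. Lift the loose dust cover off that bracket by its knob and lay it knob up on the bench, then reach down into the gap behind the bracket plate, grip the hidden bolt head by its two flats and turn it until the spanner stands level, touching only the bolt head and not the spanner. Finish while still holding the head there so that the bolt cannot turn back, and leave the other bracket with its cover, the canister, the glass shade and the gauge case alone.

Things in the scene. Friction and masses are not known exactly. Their poses are not given: they have to be found in the camera images.
- bracket_a: Bracket with the spanner, fixed (sizes in mm). Origin on the bench under mid-gap; x along the bolt axis towards the nut and spanner, y along the gap, z up. Base 110 x 110 x 12. Steel backing wall x -39 to -25, brass bracket plate x 25 to 35, both y -55 to 55 and 110 high. The 50 wide gap between is open at both y ends and, without its cover, on top. Bolt axis at y 0, 84 up.
- bolt (a joint): Angle (rad) of bolt, head, nut and spanner, rigidly one. 0: spanner level, flats upright. Positive: spanner end (+y) lowered, a turn about minus x of bracket_a. The weight (about 0.16 N m) keeps it at its stop at 0.26 until the head is turned, and drops it back when let go. Range -0.25 to 0.26.
- cover_a: The loose aluminium dust cover on bracket_a (100 to 210 g), a plate 76 x 100 x 4 mm with two lips 5 deep beneath that sit inside the gap with 3 mm play in x. Origin at the centre of the lips' lower edge, 105 above the bench at the start, axes as bracket_a.
- cover_a_knob (a point): Centre of that cover's round knob: 22 mm diameter, 24 high, on a 12 neck 6 high; 25 above the cover's lower edge (130 above the bench at the start, 25 once laid on the bench). The bench from x 0.40 to 0.51 m, y -0.06 to 0.06 m is always empty, room for the cover.
- bracket_b: The other bracket, without a spanner, of the same make and frame, with the same kind of bolt. Leave alone.
- cover_b_knob (a point): Knob centre of the identical cover on bracket_b. Leave alone.
- canister_mid (a point): Brass screw-top canister, 72 in diameter, 94 high; this point is half-way up. Leave alone.
- shade_mid (a point): White milk-glass shade, a flared open cone 116 in diameter below, 56 on top, 85 high; this point is half-way up. Leave alone.
- gauge_case_mid (a point): Flat steel feeler-gauge case, 110 x 26 x 16, lying on the bench; this point is half-way up. Leave alone.
- bolt_head (a point): Steel T-bolt head hidden in the gap, a bar 18 (x) x 14 (y) x 32 (z) mm. Origin at its centre: mid-gap, 84 above the bench, 26 below the wall tops. x is the bolt axis, along bracket_a's x. The flats to grip face +y and -y, 14 apart; the head leans with the spanner at the start. A 24 collar joins it to the bracket plate.
- spanner_weight (a point): Centre of the dark weight disc (38 mm diameter, 18 thick in x) at the end of the steel spanner on the front nut, 92 mm along +y from the bolt axis and 43 mm in +x from the head's centre; turns with the bolt. Spanner ring 40 in diameter at x 38 to 48 on the axis, arm 15 high between. Not to be touched.

How it is judged:
By the outcome, as a careful person would: the job done as asked, in the order asked, and still so for the second after the job is handed in, while the arm keeps its last pose, push and grip.
It also fails if it takes over 46 s, if anything falls off the work surface, if the arm or the gripper's body presses on something with over 40 N, if the wrist force passes 120 N, or if a joint passes its speed limit or range.

## Robot

A 6-joint arm with a two-finger parallel gripper is mounted at the origin on the work surface. World frame = base frame: x ahead of the robot, y to its left, z up, the work surface at z = 0. Lengths are in m, angles in rad, forces in N, time in s.
With the tool pointing down it reaches from about 0.425 to 0.95 m from the base axis. Payload 3.5 kg.
Tool frame: the origin (TCP) lies at the very end of the fingers, on their centre line; the grasp point (between the pads) lies 19 mm behind it; z points along the fingers, y is the direction in which the jaws open and shut (so a half turn about z gives the same grasp; the last joint's range is limited). The gripper opens to 85 mm and grips with 20 to 120 N. Pads are 22 mm wide; open, the fingers measure 114 mm over their backs; the gripper's body (76 mm by 85 mm) begins 54 mm behind the grasp point. The pads swing forward as they close: fully open they stand 13 mm farther back than shut.
Start: joints at [-1.261, 0.286, 1.577, -0, 1.279, -0.15], TCP at [0.3, -0.605, 0.194] pointing down, gripper open.
Joint ranges: [-2.77, 2.77], [-0.9, 2.22], [0.21, 2.48], [-1.53, 4.67], [0.24, 2.81], [-2.84, 2.84]. Speed limits (rad/s): [2.79, 2.79, 3.14, 3.14, 3.14, 3.14].

## Interface

Orientations are given as a unit quaternion [x, y, z, w].
In Python, from plant import get_state, read_camera, get_calibration, ticket, search_frame, cut_out, pinpoint gives the robot as it stands.
- The arm moves only by the tool move_arm, never from a script. Its argument "plan" is a list that holds one entry, the list of rows, each a list of 7 numbers: the turn, a rotation vector about the tool's x, y, z in degrees, then the shift along the tool's x, y, z in m, then the finger opening in m, from 0 to 0.0854. In form: [[[ax, ay, az, x, y, z, hand], ...]]. A call has exactly 5 rows; each row is the pose to reach, as a shift and turn from the pose measured when the call began, along the tool's axes at that moment; what a row does not reach only later rows make up. A row lasts 1/8 s, in which the tool goes at most 62.5 mm and 10.7 degrees, less where a joint would pass 70% of its speed; a pose out of reach is approached as far as the arm can. A call with a gripper value outside its range is refused whole. The fingers move at their own pace and stop on an object; "force" is the grip in N (left out, the last holds). Time passes only in rows, so rows that repeat a pose let the fingers close, or fill a call up. It gives the time, the measured TCP pose, the force and the opening at its end, in the units of the state.
- get_state(): the state, without advancing time (a new reading comes with each control period).
- read_camera(name): name is "side" or "top" or "wrist"; returns the picture (384x512x3 uint8, red, green, blue); there is no depth.
- get_calibration(name): a dict with "mtx" (3x3 intrinsics, pixels), "dist_coeffs" ([k1, k2, p1, p2, k3] as OpenCV has them; the pictures are not rectified), "extrinsics" (4x4, takes a point from camera to world coordinates); the wrist camera has in their place "hand_eye" (4x4, takes a point from camera to tool coordinates, whose origin is the TCP and whose axes are the flange's). Camera axes: x right, y up, looking along -z (the intrinsics and any distortion apply to the point x, -y, -z); pixel columns grow to the right and rows downward; lengths in m; the calibration is good to about 2 mm. A picture is of the moment at which its call begins: read the wrist's pose just before it. get_calibration takes no time and is no camera call.
- ticket.sign_off(): hands the job in, once; it reports no verdict.
Trained networks look in the newest picture that a camera, given by its name, has taken for a name from the list of things; names that differ only in an ending like _2 or _b are one class to them, and where a whole thing is asked for, a point or a joint stands for the part that bears it (a point fixed in the world has none). Each returns a list of dicts, best first, with "p" (0 to 1); they miss things now and then, are a little off and sometimes report something else, mostly with a low value. They report only what shows in the picture. A call takes as long as a camera call.
- search_frame(camera, query): "centre" ([column, row] in pixels, amid what is visible of it).
- cut_out(camera, query): "pixels" (384x512 bool, what is visible of it) and "centre" ([column, row] in pixels, amid what is visible of it).
- pinpoint(camera, query): "centre" ([column, row] in pixels: a listed point, or the origin of a listed thing).
The state is a dict: "time": time; "qpos": joint angles; "dq": joint speeds; "joint_efforts": joint torques, N m; "eef_pos": TCP position; "tcp_rot": TCP orientation; "contact_force": force on the tool from outside, world axes, zero at the start; "wrist_torque": the same for the moment, N m; "opening": opening from 0.0 (shut) to 1.0 (fully open).
Only numpy, scipy, OpenCV 4.12 (cv2) and the standard library are available. Lean on these libraries where they do the work, as an engineer would, in place of code of your own. Each camera call takes 0.05 s, during which the arm holds its last target.

## Working session

There is one attempt and no reset: what is moved stays moved. The work goes in short steps, Python scripts to look and compute and a tool call to move; the robot and the scene stay as the last step left them, time stands still between calls to the robot, and variables do not carry over. Pictures are saved under pics/ and viewed, and the job is handed in when it is done.

Besides the shell and the picture viewer there is one more tool, called as a command line: name --argument value ..., lists and objects as JSON in quotes. move_arm: Moves the arm, as the interface text tells. Its arguments: {"type":"object","properties":{"plan":{"type":"array","items":{"type":"array","items":{"type":"array","items":{"type":"number"}}}},"force":{"type":"number"}},"required":["plan"]}

```bash
ls; mkdir -p pics; cat > h.py <<'E'
import numpy as np, cv2
from plant import *
from scipy.spatial.transform import Rotation as R
def save(n,im,s=1.5):
    im=cv2.resize(im,None,fx=s,fy=s,interpolation=cv2.INTER_CUBIC)
    cv2.imwrite('pics/'+n,im[:,:,::-1])
F=np.diag([1,-1,-1,1.])
def cam(name,st=None):
    c=get_calibration(name)
    if name=='wrist':
        st=st or get_state()
        T=np.eye(4);T[:3,:3]=R.from_quat(st['tcp_rot']).as_matrix();T[:3,3]=st['eef_pos']
        E=T@np.array(c['hand_eye'])
    else: E=np.array(c['extrinsics'])
    return np.array(c['mtx'],float),np.array(c['dist_coeffs'],float),E@F
def proj(name,P,st=None):
    K,d,E=cam(name,st);W=np.linalg.inv(E)
    P=np.atleast_2d(P).astype(float)
    return cv2.projectPoints(P,cv2.Rodrigues(W[:3,:3])[0],W[:3,3],K,d)[0][:,0]
def ray(name,px,st=None):
    K,d,E=cam(name,st)
    u=cv2.undistortPoints(np.array([[px]],float),K,d)[0,0]
    v=E[:3,:3]@np.array([u[0],u[1],1]);return E[:3,3],v/np.linalg.norm(v)
def atz(name,px,z,st=None):
    o,v=ray(name,px,st);return o+v*(z-o[2])/v[2]
def tri(rs):
    A=np.zeros((3,3));b=np.zeros(3)
    for o,v in rs:
        M=np.eye(3)-np.outer(v,v);A+=M;b+=M@o
    X=np.linalg.solve(A,b)
    return X,[np.linalg.norm((np.eye(3)-np.outer(v,v))@(X-o)) for o,v in rs]
E
cat > a.py <<'E'
from h import *
st=get_state();print(st)
for c in ['side','top','wrist']:
    save(c+'0.png',read_camera(c)); 
    k=get_calibration(c);print(c,k)
names=['bracket_a','cover_a','cover_a_knob','canister_mid','shade_mid','gauge_case_mid','bolt_head','spanner_weight']
for c in ['side','top']:
    for n in names:
        print(c,n,[(np.round(d['centre'],1).tolist(),round(d['p'],2)) for d in pinpoint(c,n)][:4])
print(get_state()['time'])
E
python3 a.py
```

```text
pics
{'time': 0.0, 'qpos': array([-1.26103106e+00,  2.87223846e-01,  1.57819332e+00,  1.58500966e-05,
        1.27859972e+00, -1.49999781e-01]), 'dq': array([ 0.00039212, -0.0002216 , -0.0004734 , -0.00019197,  0.00127454,
        0.00077586]), 'joint_efforts': array([ 3.20019371e-04, -4.05972433e+01, -2.92626107e+01, -9.97348047e-05,
        5.79729007e-03, -4.97441874e-06]), 'eef_pos': array([ 0.29932145, -0.60416584,  0.19289966]), 'tcp_rot': array([ 9.73692977e-01,  2.27860741e-01, -8.91617198e-05, -1.20885206e-03]), 'contact_force': array([0.44687306, 0.04698956, 0.51688269]), 'wrist_torque': array([-0.01284378, -0.05158128, -0.02648736]), 'opening': 1.001757931490011}
side {'mtx': array([[406.47815717,   0.        , 259.07773498],
       [  0.        , 406.47815717, 186.25257738],
       [  0.        ,   0.        ,   1.        ]]), 'dist_coeffs': array([-0.03937405,  0.        ,  0.        ,  0.        ,  0.        ]), 'extrinsics': array([[-0.99532193,  0.05978005, -0.07589859,  0.48378064],
       [-0.09605899, -0.69639861,  0.71119733,  0.74961014],
       [-0.01034026,  0.
[... 1333 characters left out ...]
er_a_knob [([265.6, 119.7], 0.91)]
side canister_mid [([187.2, 155.1], 0.67)]
side shade_mid [([171.7, 228.9], 0.97)]
side gauge_case_mid [([339.0, 250.2], 0.95)]
side bolt_head [([241.0, 152.4], 0.25), ([263.9, 128.0], 0.19)]
side spanner_weight [([239.7, 155.0], 0.71)]
top bracket_a [([197.6, 191.7], 0.86), ([360.6, 197.3], 0.74)]
top cover_a [([378.7, 191.2], 0.71), ([224.1, 279.8], 0.69), ([375.2, 191.9], 0.66), ([334.7, 175.1], 0.25)]
top cover_a_knob [([376.8, 193.6], 0.56)]
top canister_mid [([334.4, 109.0], 0.68)]
top shade_mid [([222.4, 118.0], 0.63)]
top gauge_case_mid [([225.1, 278.3], 0.84), ([376.3, 191.4], 0.53)]
top bolt_head []
top spanner_weight [([335.3, 171.2], 0.84)]
0.95
```

View pics/side0.png

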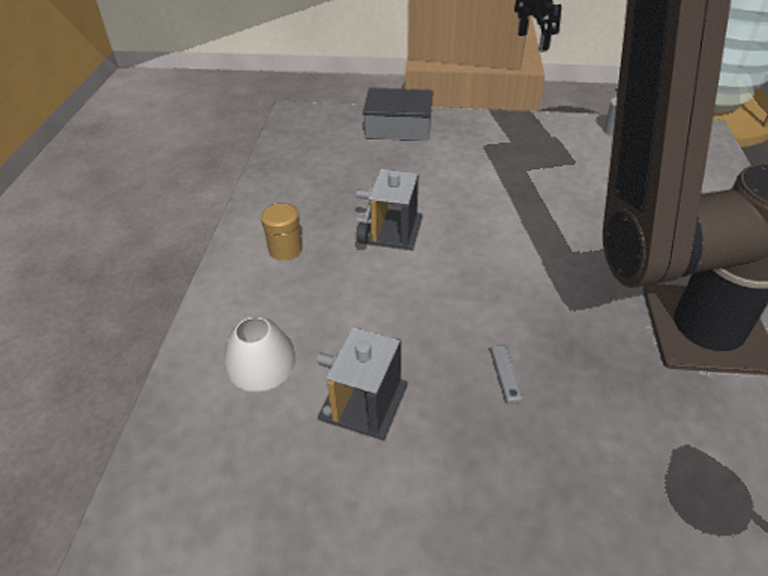

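View pics/top0.png

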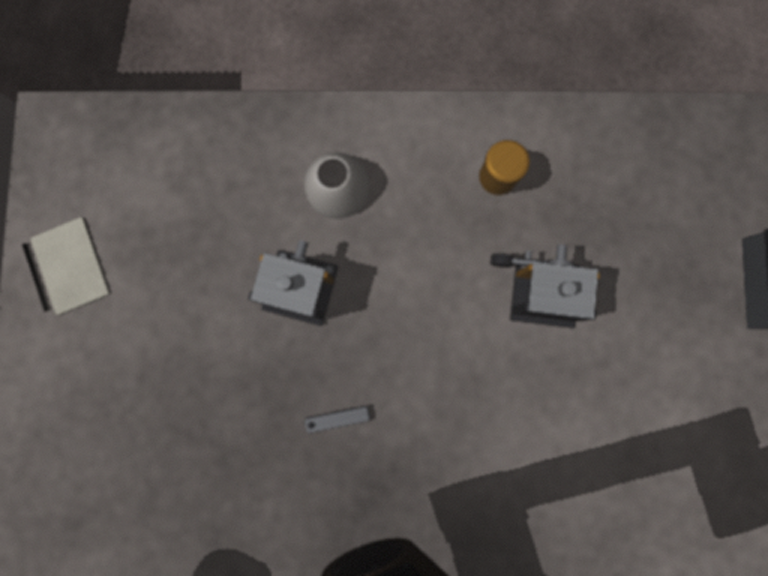

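View pics/wrist0.png

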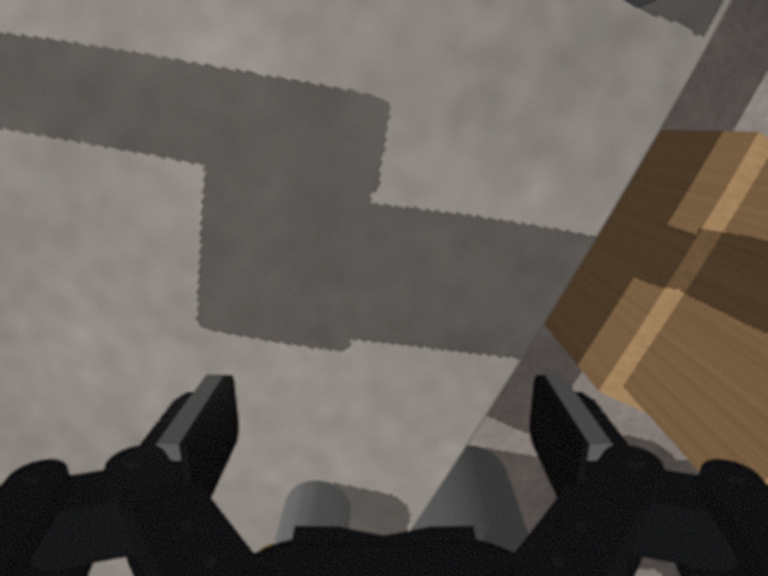

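The bracket with the spanner is the far one in the side view and the right one in the top view (about (378,192) px), and the weight is at (335,172). Bracket b is on the left, at about (190,190). Next I'll triangulate and get the yaw.

```bash
cat > b.py <<'E'
from h import *
t=tri([ray('side',[265.6,119.7]),ray('top',[376.8,193.6])]);print('knob',t)
t=tri([ray('side',[265.6,119.7]),ray('top',[380,192])]);print('knob',t)
print('weight',tri([ray('side',[239.7,155.0]),ray('top',[335.3,171.2])]))
print('gauge',tri([ray('side',[339,250.2]),ray('top',[225.1,278.3])]))
print('can',tri([ray('side',[187.2,155.1]),ray('top',[334.4,109])]))
print('shade',tri([ray('side',[171.7,228.9]),ray('top',[222.4,118])]))
im=read_camera('top');save('topc.png',im[150:230,310:420],7)
im=read_camera('side');save('sidec.png',im[100:180,220:300],7)
E
python3 b.py
```

```text
knob (array([ 0.56916885, -0.21972331,  0.12757173]), [np.float64(0.0036771789321900475), np.float64(0.0036771789321901724)])
knob (array([ 0.57171858, -0.22905283,  0.12117165]), [np.float64(0.005447615777619471), np.float64(0.005447615777619417)])
weight (array([ 0.63400695, -0.14035891,  0.05619151]), [np.float64(0.00041900767002674675), np.float64(0.00041900767002681354)])
gauge (array([0.35905448, 0.13405312, 0.00148055]), [np.float64(0.004022752625435128), np.float64(0.004022752625435212)])
can (array([ 0.79375511, -0.14283988,  0.04368777]), [np.float64(0.003579320036526213), np.float64(0.003579320036526205)])
shade (array([0.76637041, 0.14305417, 0.05164724]), [np.float64(0.003515898720282684), np.float64(0.0035158987202827466)])
```

View pics/topc.png

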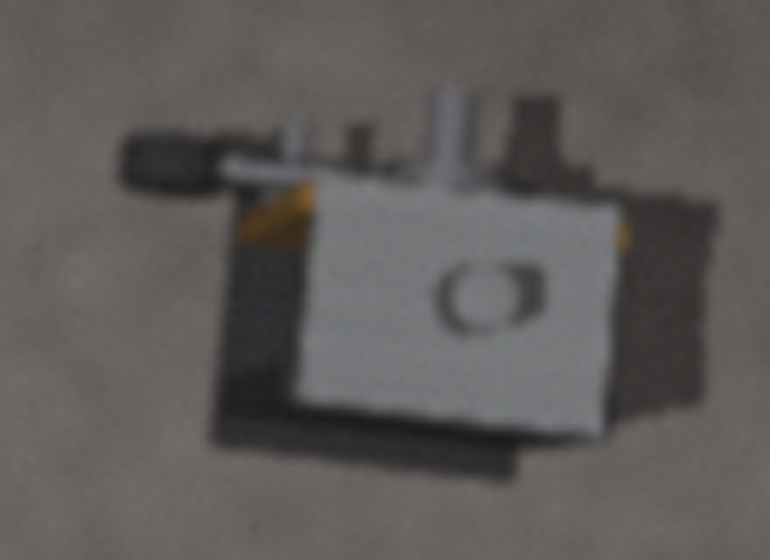

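View pics/sidec.png

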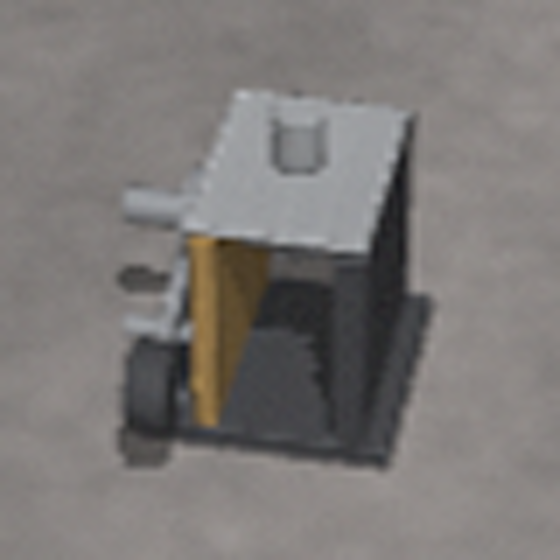

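```bash
cat > c.py <<'E'
from h import *
from scipy.optimize import least_squares
px=lambda c,o,s=7:(np.array(c)+.5)/s-.5+np.array(o)
a=.038;b=.05;z=.114
obs=[('top',(318,182),(a,b,z)),('top',(622,207),(a,-b,z)),('top',(298,403),(-a,b,z)),('top',(605,438),(-a,-b,z)),('top',(490,297),(0,0,.142)),
('top',(213,445),(-.055,.055,0)),('top',(513,478),(-.055,-.055,0)),
('side',(187,228),(a,b,z)),('side',(365,252),(-a,b,z)),('side',(412,113),(-a,-b,z)),('side',(238,92),(a,-b,z)),('side',(385,465),(-.055,.055,0))]
off={'top':(310,150),'side':(220,100)}
P=np.array([o[2] for o in obs]);Q=np.array([px(o[1],off[o[0]]) for o in obs])
def pr(v):
    c,s=np.cos(v[2]),np.sin(v[2]);W=P@np.array([[c,-s,0],[s,c,0],[0,0,1]]).T+[v[0],v[1],0]
    return np.array([proj(o[0],w)[0] for o,w in zip(obs,W)])
def f(v): return (pr(v)-Q).ravel()
r=least_squares(f,[.57,-.22,0]);print(r.x,np.degrees(r.x[2]));print(np.round(f(r.x).reshape(-1,2),1))
print(get_state()['time'])
E
python3 c.py
```

```text
[ 0.57627812 -0.22120675 -0.10502562] -6.017524669047628
[[ 0.4 -1.5]
 [ 0.1 -0.3]
 [ 0.4 -0.6]
 [ 0.  -0.6]
 [-0.2 -0.5]
 [-0.5  2.1]
 [-1.1  2.2]
 [-0.9 -0.4]
 [ 0.  -0.8]
 [-0.7 -1. ]
 [-0.7 -0.6]
 [ 2.   1. ]]
1.05
```

```bash
cat > mv.py <<'E'
from h import *
import sys
def bracketR(yaw,flip=False):
    # tool x along bracket x, z down
    c,s=np.cos(yaw),np.sin(yaw)
    M=np.array([[c,s,0],[s,-c,0],[0,0,-1.]])
    return M@np.diag([-1,-1,1]) if flip else M
def rel(pos,M,st=None):
    st=st or get_state();A=R.from_quat(st['tcp_rot'])
    sh=A.inv().apply(np.array(pos)-st['eef_pos']);rv=np.degrees((A.inv()*R.from_matrix(M)).as_rotvec())
    print('turn',np.round(rv,2),'shift',np.round(sh,4),'t',st['time'],'pos',np.round(st['eef_pos'],4),'op',st['opening'])
    return rv,sh
E
python3 -c "
from mv import *
rel([.545,-.22,.26],bracketR(np.radians(-6)))"
```

```text
turn [ 0.   -0.   32.34] shift [ 0.3907 -0.236  -0.0657] t 1.05 pos [ 0.2996 -0.6049  0.1943] op 1.0017913859796295
```

move_arm --plan '[[[0,0,4,0.047,-0.028,-0.02,0.0854],[0,0,8,0.095,-0.057,-0.04,0.0854],[0,0,12,0.143,-0.086,-0.06,0.0854],[0,0,16,0.19,-0.115,-0.066,0.0854],[0,0,20,0.238,-0.144,-0.066,0.0854]]]'

```text
time: 1.68
eef_pos: [0.45, -0.369, 0.2617]
tcp_rot: [0.999, 0.054, 0.001, 0.001]
contact_force: [0.3, 0.1, 0.5]
opening: 1.002
```

```bash
python3 -c "
from mv import *
rel([.545,-.22,.26],bracketR(np.radians(-6)))"
```

```text
turn [ 0.11 -0.11 12.19] shift [ 0.1105 -0.1379  0.0016] t 1.675 pos [ 0.45   -0.369   0.2617] op 1.0018316201918753
```

move_arm --plan '[[[0,0,4,0.036,-0.046,0,0.0854],[0,0,8,0.073,-0.092,0,0.0854],[0,0,12.2,0.11,-0.138,0.002,0.0854],[0,0,12.2,0.11,-0.138,0.002,0.06],[0,0,12.2,0.11,-0.138,0.002,0.06]]]'

```text
time: 2.3
eef_pos: [0.5444, -0.2201, 0.2596]
tcp_rot: [0.999, -0.052, 0.001, 0.001]
contact_force: [-1.2, 0.3, 0.4]
opening: 0.706
```

```bash
cat > d.py <<'E'
from mv import *
st=get_state();print(st['eef_pos'],st['tcp_rot'],st['time'])
np.savez('st.npz',**st)
im=read_camera('wrist');cv2.imwrite('pics/raw_w1.png',im[:,:,::-1]);save('w1.png',im)
for n in ['cover_a','cover_a_knob','spanner_weight','bracket_a']:
    print(n,[(np.round(d['centre'],1).tolist(),round(d['p'],2)) for d in pinpoint('wrist',n)][:4])
for v in [(.574,-.221)]:
    print(np.round(proj('wrist',[[v[0],v[1],.142]],st),1))
E
python3 d.py
```

```text
[ 0.54438341 -0.22005588  0.25962568] [ 9.98655465e-01 -5.18185831e-02  8.35617561e-04  1.18263847e-03] 2.3
cover_a [([251.5, 131.2], 0.87)]
cover_a_knob [([252.2, 137.0], 0.78)]
spanner_weight [([172.9, 89.1], 0.59)]
bracket_a []
[[252.6 141.6]]
```

View pics/w1.png

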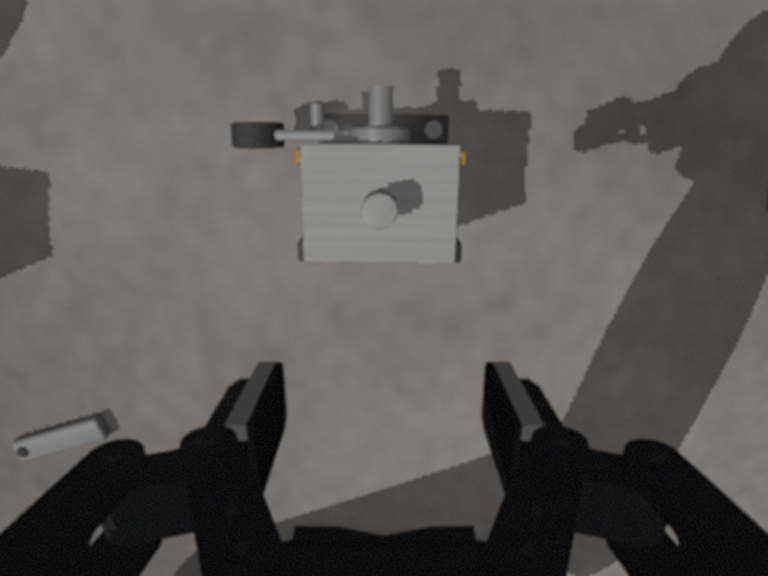

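```bash
cat > e.py <<'E'
from mv import *
from scipy.optimize import least_squares
st={k:v for k,v in np.load('st.npz').items()}
Q=(np.array([(301,146),(461,146),(458,263),(303,262),(379,209)])+.5)/1.5-.5
P=np.array([(.038,.05,.114),(.038,-.05,.114),(-.038,-.05,.114),(-.038,.05,.114),(0,0,.142)])
def W(v):
    c,s=np.cos(v[2]),np.sin(v[2]);return P@np.array([[c,-s,0],[s,c,0],[0,0,1]]).T+[v[0],v[1],0]
f=lambda v:(proj('wrist',W(v),st)-Q).ravel()
r=least_squares(f,[.574,-.22,-.1]);print(r.x,np.degrees(r.x[2]));print(np.round(f(r.x).reshape(-1,2),1))
E
python3 e.py; python3 -c "
from mv import *
rel([.575,-.220,.122],bracketR(np.radians(-6)))"
```

```text
[ 0.57450147 -0.22170784 -0.1073934 ] -6.153188634391602
[[-0.8 -1.5]
 [ 0.2 -1.1]
 [-1.2  0.2]
 [ 0.8  0.5]
 [ 0.9  1.8]]
turn [ 0.11 -0.12 -0.12] shift [ 0.0305 -0.0048  0.1377] t 2.55 pos [ 0.544  -0.2212  0.2597] op 0.7054936249371476
```

move_arm --plan '[[[0,0,0,0.0305,-0.001,0.03,0.06],[0,0,0,0.0305,-0.001,0.07,0.06],[0,0,0,0.0305,-0.001,0.11,0.06],[0,0,0,0.0305,-0.001,0.135,0.06],[0,0,0,0.0305,-0.001,0.139,0.06]]]'

```text
time: 3.18
eef_pos: [0.5728, -0.2238, 0.1182]
tcp_rot: [0.999, -0.054, -0.001, -0.0]
contact_force: [-0.1, 0.2, 0.2]
opening: 0.703
```

```bash
python3 -c "
from mv import *
save('w2.png',read_camera('wrist'),1.2);save('s2.png',read_camera('side')[60:200,180:340],4)
rel([.575,-.221,.121],bracketR(np.radians(-6)))"
```

```text
turn [ 0.11 -0.12 -0.17] shift [ 0.0001 -0.0035 -0.    ] t 3.275 pos [ 0.5745 -0.2244  0.121 ] op 0.7056256314439121
```

View pics/w2.png

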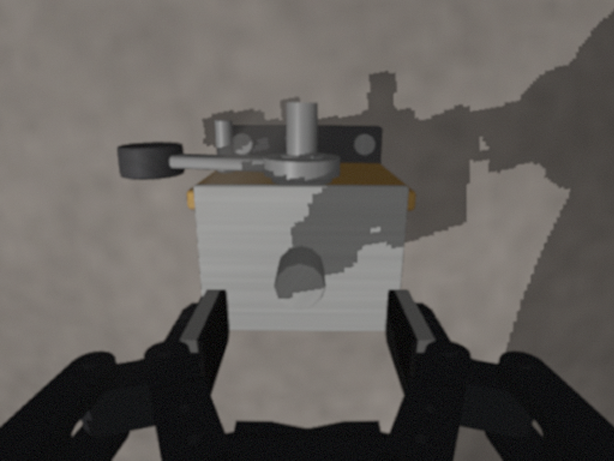

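View pics/s2.png

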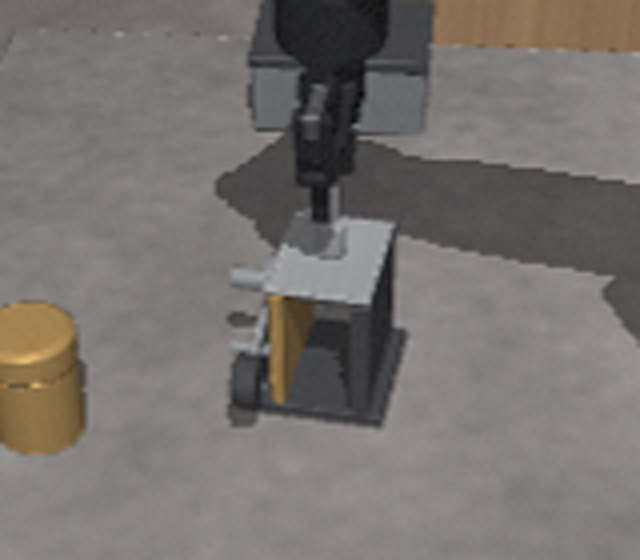

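move_arm --plan '[[[0,0,0,0,-0.003,0,0.06],[0,0,0,0,-0.003,0,0.01],[0,0,0,0,-0.003,0,0.01],[0,0,0,0,-0.003,0,0.01],[0,0,0,0,-0.003,0,0.01]]]' --force 50

```text
time: 3.9
eef_pos: [0.5748, -0.2215, 0.121]
tcp_rot: [0.999, -0.054, 0.001, 0.001]
contact_force: [0.5, 0.4, -0.0]
opening: 0.118
```

```bash
python3 -c "
from mv import *
save('w3.png',read_camera('wrist'),1.2)
rel([.575,-.221,.121],bracketR(np.radians(-6)))
print(get_state()['contact_force'])"
```

```text
turn [ 0.11 -0.11 -0.17] shift [ 0.0001 -0.0005 -0.0001] t 3.95 pos [ 0.5748 -0.2214  0.1209] op 0.11813715942060064
[-0.25988327 -0.31559188 -0.21474541]
```

View pics/w3.png

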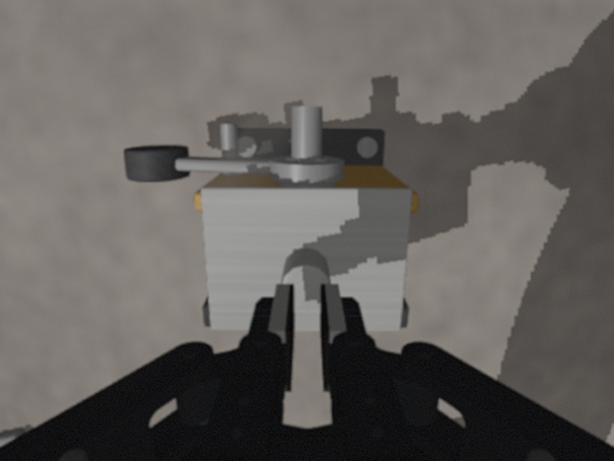

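```bash
python3 -c "
from mv import *
st=get_state();print(st['eef_pos'])
p=st['eef_pos']
print('tcp,grasp',1.2*proj('wrist',[p,p+[0,0,.019]],st))
print('knobtop',1.2*proj('wrist',[[.5745,-.2217,.142],[.5745,-.2217,.118]],st))
P=[[sx*.038,sy*.05,.114] for sx in(1,-1) for sy in (1,-1)]
M=R.from_euler('z',-6,degrees=True)
print('cover',1.2*proj('wrist',M.apply(P)+[.5745,-.2217,0],st))
c=proj('wrist',[p],st)[0];print(pinpoint('wrist','cover_a_knob'))
save('s3.png',read_camera('side')[60:200,180:340],4);save('t3.png',read_camera('top')[120:260,300:440],4)
for n in ['side','top']: print(proj(n,[p,[.5745,-.2217,.142]]))
"
```

```text
[ 0.57482848 -0.22144165  0.1209321 ]
tcp,grasp [[306.44504597 270.39594788]
 [306.54279393 287.62970985]]
knobtop [[307.2441525  290.36255344]
 [307.040626   268.5965599 ]]
cover [[199.19567513 189.43600131]
 [414.35434699 188.83309919]
 [211.30399704 333.13266294]
 [402.91787549 332.44630111]]
[{'centre': [256.4, 229.0], 'p': 0.74}]
[[262.44537046 121.02738815]
 [262.53352671 114.91399921]]
[[376.64162246 193.01074236]
 [379.63945595 192.29278661]]
```

View pics/s3.png

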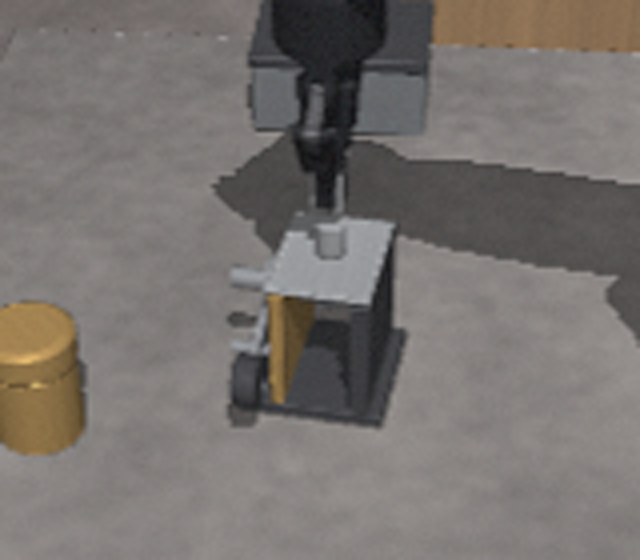

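View pics/t3.png

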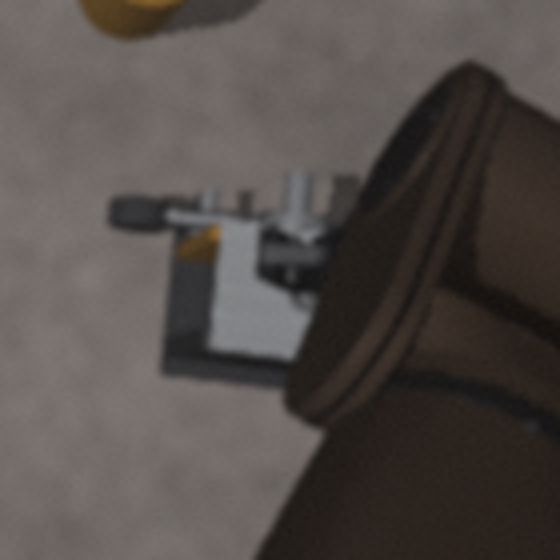

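```bash
python3 -c "
from mv import *
for px in [(261.2,113.7),(261.2,115)]:
  o,v=ray('side',px)
  for y in (-.205,-.2214): print(y,o+v*(y-o[1])/v[1])
st=get_state();T=st['eef_pos'];A=R.from_quat(st['tcp_rot'])
for row in (285,):
  o,v=ray('wrist',[283/1.2,row/1.2],st)
  o2=A.inv().apply(o-T);v2=A.inv().apply(v)
  for x in (-.011,0,.011): print(x,o2+v2*(x-o2[0])/v2[0])
"
python3 -c "
import cv2
im=cv2.imread('pics/w3.png')
cv2.imwrite('pics/w3c.png',cv2.resize(im[220:400,220:390],None,fx=4,fy=4,interpolation=cv2.INTER_CUBIC)[:600])"
```

```text
-0.205 [ 0.5766881  -0.205       0.15735059]
-0.2214 [ 0.57828423 -0.2214      0.14614877]
-0.205 [ 0.57671775 -0.205       0.15297466]
-0.2214 [ 0.57831439 -0.2214      0.14169767]
-0.011 [-0.011      -0.01167355  0.00737251]
0 [ 0.         -0.01019263 -0.01628742]
0.011 [ 0.011      -0.00871172 -0.03994734]
```

View pics/w3c.png

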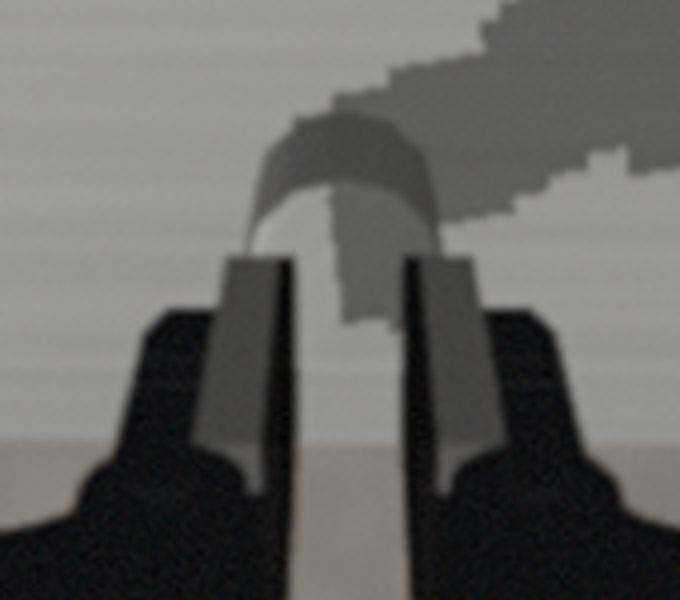

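The jaws closed to 10 mm, so they missed the knob. In the wrist view, pad ends at about (235–275, 237) px raw cover the knob top, and in the side view the tips end at about (261,114) px, which puts them at z ≈ 0.145–0.15. So the real fingertips sit 20–30 mm above the reported TCP. I'll open, go down in small steps and watch.

move_arm --plan '[[[0,0,0,0,0,-0.005,0.05],[0,0,0,0,0,-0.005,0.05],[0,0,0,0,0,-0.005,0.05],[0,0,0,0,0,0.005,0.05],[0,0,0,0,0,0.01,0.05]]]'

```text
time: 4.72
eef_pos: [0.5742, -0.2211, 0.1095]
tcp_rot: [0.999, -0.054, 0.0, 0.001]
contact_force: [0.3, 0.7, -0.4]
opening: 0.584
```

```bash
python3 -c "
from mv import *
st=get_state();print(st['eef_pos'],st['opening'],st['contact_force'])
save('w4.png',read_camera('wrist')[150:384,130:400],3)
save('s4.png',read_camera('side')[60:160,210:310],6)
print(proj('side',st['eef_pos']))
"
```

```text
[ 0.57419115 -0.22108077  0.10947848] 0.5836570354504057 [ 0.26508778  0.69630649 -0.40699686]
[[262.66966974 124.34717392]]
```

View pics/w4.png

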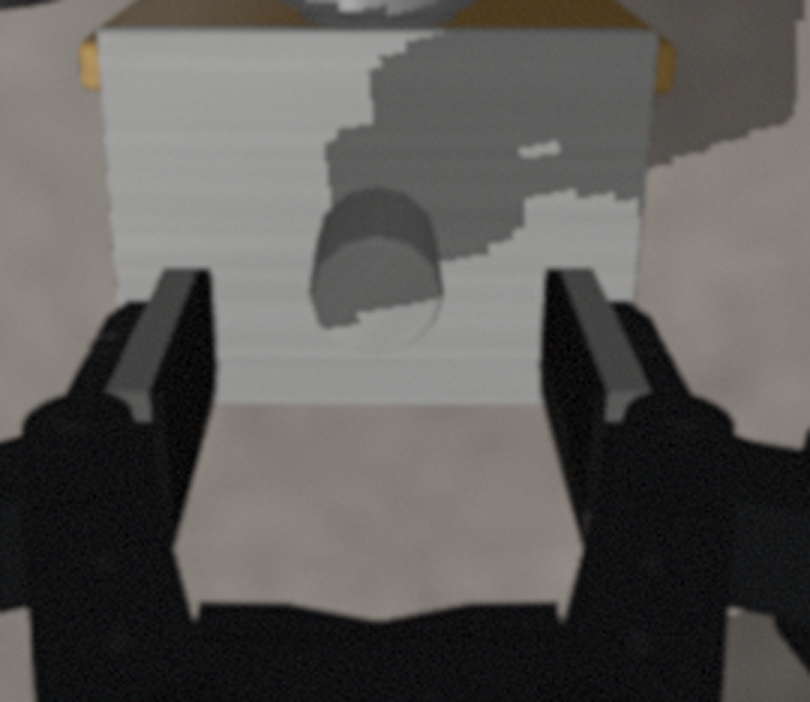

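View pics/s4.png

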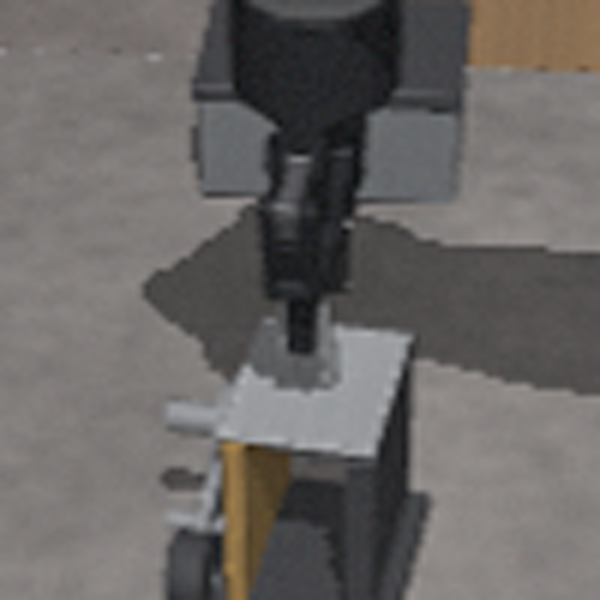

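move_arm --plan '[[[0,0,0,0,0,0.005,0.05],[0,0,0,0,0,0.01,0.05],[0,0,0,0,0,0.014,0.05],[0,0,0,0,0,0.018,0.05],[0,0,0,0,0,0.018,0.05]]]'

```text
time: 5.45
eef_pos: [0.5737, -0.2208, 0.0908]
tcp_rot: [0.999, -0.054, -0.001, 0.0]
contact_force: [0.4, -0.5, 0.6]
opening: 0.585
```

```bash
python3 -c "
from mv import *
st=get_state();print(st['eef_pos'],st['opening'],st['contact_force'])
save('w5.png',read_camera('wrist')[150:384,130:400],3)
save('s5.png',read_camera('side')[60:160,210:310],6)
print(proj('side',st['eef_pos']))
"
```

```text
[ 0.57369873 -0.22083084  0.09076123] 0.5850326269324374 [ 0.38994385 -0.53165893  0.64264414]
[[262.85507852 129.60475102]]
```

View pics/w5.png

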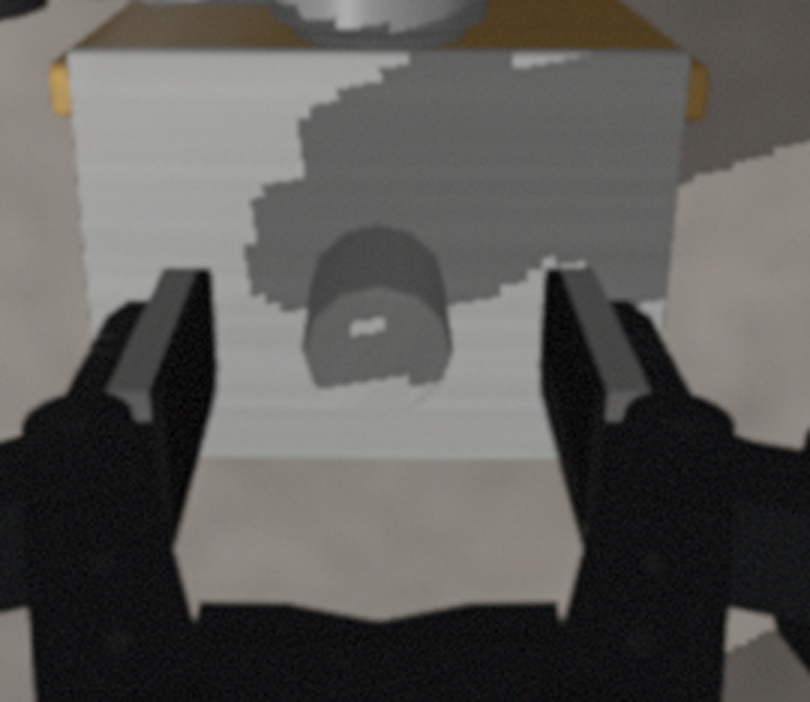

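View pics/s5.png

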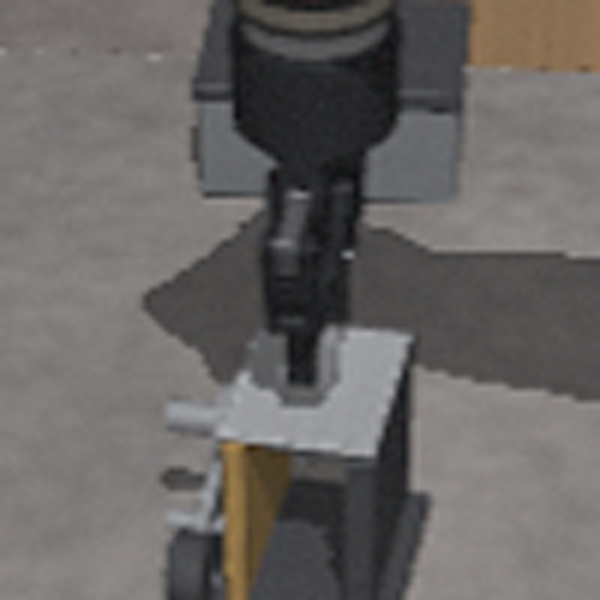

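move_arm --plan '[[[0,0,0,0.001,0,0.004,0.05],[0,0,0,0.001,0,0.008,0.05],[0,0,0,0.001,0,0.011,0.04],[0,0,0,0.001,0,0.011,0.035],[0,0,0,0.001,0,0.011,0.035]]]' --force 40

```text
time: 6.18
eef_pos: [0.5751, -0.2212, 0.0804]
tcp_rot: [0.999, -0.054, -0.0, 0.0]
contact_force: [0.5, -0.2, -0.5]
opening: 0.408
```

```bash
python3 -c "
from mv import *
st=get_state();print(st['eef_pos'],st['opening'],st['contact_force'])
save('s6.png',read_camera('side')[60:160,210:310],6)
"
```

```text
[ 0.57507613 -0.22119564  0.08038277] 0.4083209717199085 [ 0.4733757  -0.15841239 -0.49885603]
```

View pics/s6.png

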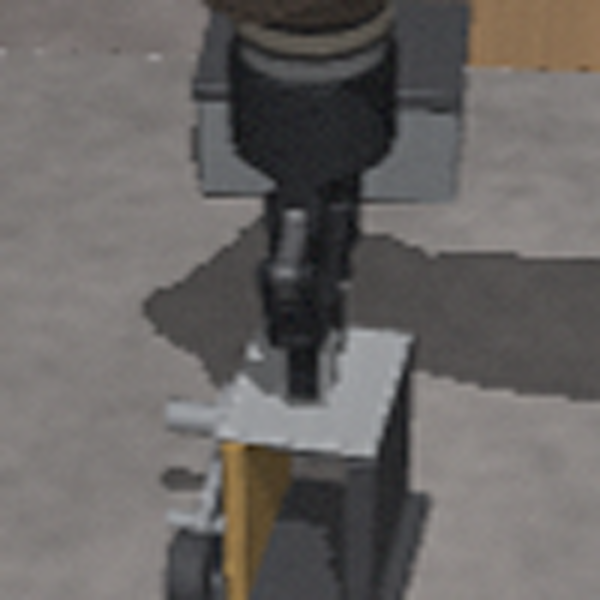

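move_arm --plan '[[[0,0,0,0,0,0,0.015],[0,0,0,0,0,0,0.01],[0,0,0,0,0,0,0.005],[0,0,0,0,0,0,0.005],[0,0,0,0,0,0,0.005]]]' --force 50

```text
time: 6.85
eef_pos: [0.5754, -0.2214, 0.0809]
tcp_rot: [0.999, -0.054, 0.0, 0.001]
contact_force: [0.2, 0.2, 3.6]
opening: 0.236
```

```bash
python3 -c "
from mv import *
st=get_state();print(st['eef_pos'],st['opening'],st['opening']*85.4,st['contact_force'])
o,v=ray('side',[302/6+210,402/6+60]);print(o+v*(-.197-o[1])/v[1])
save('w7.png',read_camera('wrist')[150:384,130:400],3)
"
```

```text
[ 0.57536471 -0.22135261  0.08085214] 0.23574476207281592 20.13260268101848 [0.15457897 0.18443895 3.61720666]
[ 0.57871359 -0.197       0.11717301]
```

View pics/w7.png

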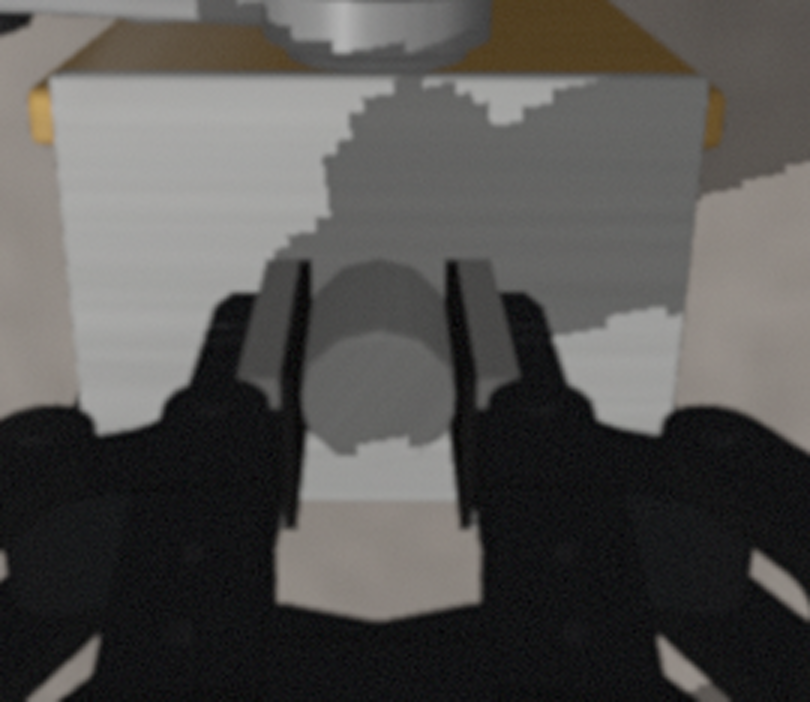

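Knob gripped: opening is about 20 mm, and the pads sit either side of the knob at (255,245) px raw. A fingertip contact of 3.6 N on the cover confirms the tips are about 33 mm above the reported TCP. Lifting.

move_arm --plan '[[[0,0,0,0,0,-0.005,0.005],[0,0,0,0,0,-0.015,0.005],[0,0,0,0,0,-0.035,0.005],[0,0,0,0,0,-0.065,0.005],[0,0,0,0,0,-0.1,0.005]]]' --force 60

```text
time: 7.52
eef_pos: [0.5752, -0.2211, 0.1826]
tcp_rot: [0.999, -0.054, 0.0, 0.001]
contact_force: [1.2, 0.1, -1.4]
opening: 0.236
```

```bash
python3 -c "
from mv import *
st=get_state();print(st['eef_pos'],st['opening']*85.4,st['contact_force'],st['wrist_torque'])
save('w8.png',read_camera('wrist'),1.2)
save('s8.png',read_camera('side')[20:180,180:340],4)
rel([.456,0,.18],bracketR(0))
print(st['qpos'])
"
```

```text
[ 0.57519748 -0.2211182   0.18264716] 20.12830592375524 [ 1.16758748  0.08580655 -1.37222789] [-0.01345901 -0.00180196  0.01504302]
turn [ 0.37 -0.61 -6.17] shift [-0.1457 -0.2085  0.0051] t 7.625 pos [ 0.5784 -0.2229  0.1879] op 0.2367505567534089
[-5.31075137e-01  1.67768654e-01  1.73888576e+00 -9.14626744e-04
  1.23402325e+00  1.14778158e+00]
```

View pics/w8.png

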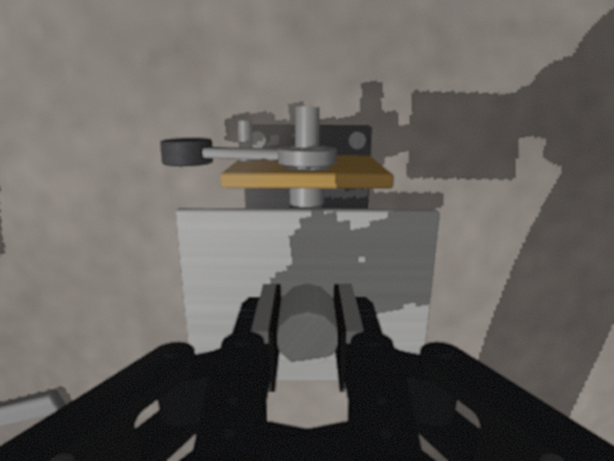

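View pics/s8.png

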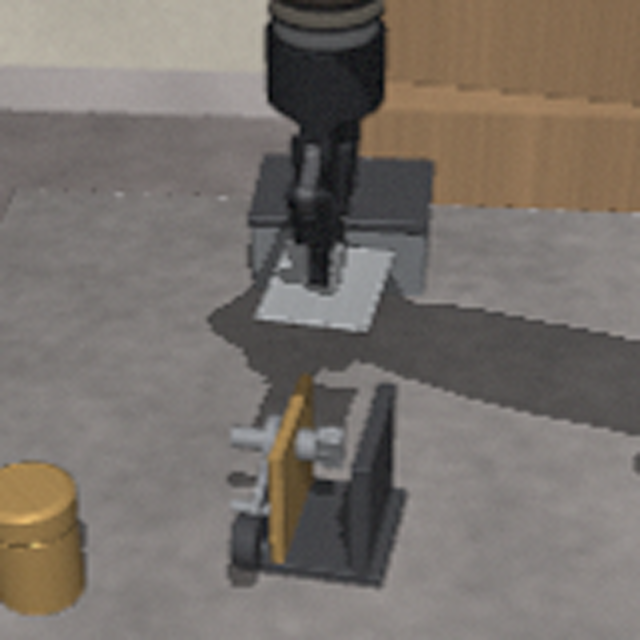

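move_arm --plan '[[[0,0,-1.2,-0.028,-0.042,0,0.005],[0,0,-2.4,-0.057,-0.083,0.002,0.005],[0,0,-3.7,-0.086,-0.125,0.005,0.005],[0.2,-0.3,-5,-0.114,-0.167,0.007,0.005],[0.2,-0.3,-6,-0.143,-0.208,0.01,0.005]]]'

```text
time: 8.25
eef_pos: [0.4575, 0.0005, 0.1745]
tcp_rot: [1.0, -0.001, 0.003, 0.001]
contact_force: [-0.4, 0.7, -0.7]
opening: 0.233
```

```bash
python3 -c "
from mv import *
st=get_state();print(st['eef_pos'],st['opening']*85.4,st['contact_force'],st['wrist_torque'],st['qpos'])
rel([.458,0,-.02],bracketR(0),st)
save('t9.png',read_camera('top')[100:300,150:400],3)
save('s9.png',read_camera('side')[50:250,200:400],3)
rel([.458,0,-.02],bracketR(0))
"
```

```text
[0.45746618 0.00051622 0.17449936] 19.940082577956517 [-0.40129704  0.72914963 -0.69599326] [ 0.0050071  -0.01383088 -0.02378582] [-2.20092497e-01 -1.96966902e-01  2.11452431e+00 -1.94356199e-03
  1.21848757e+00  1.35409713e+00]
turn [ 0.17 -0.29 -0.16] shift [-4.000e-04 -1.000e-04  1.945e-01] t 8.25 pos [0.4575 0.0005 0.1745] op 0.23349042831330816
turn [ 0.08 -0.12  0.08] shift [0.002  0.0023 0.1935] t 8.35 pos [0.4556 0.0026 0.1735] op 0.23689249560615389
```

View pics/t9.png

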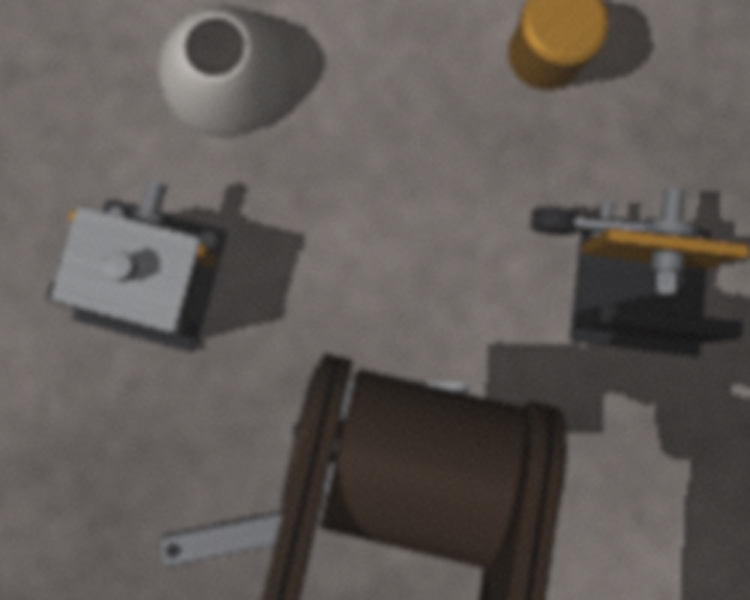

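View pics/s9.png

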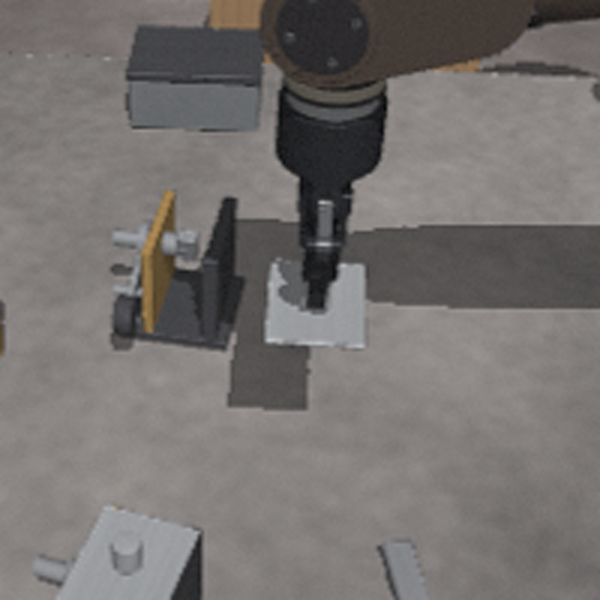

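```bash
python3 -c "
from mv import *
st=get_state();e=st['eef_pos']
q=lambda a:(np.array(a)/3+[200,50])
print([q(a) for a in [(266,342),(366,348),(280,264),(366,266)]])
for off in (.0,.033):
  print(off,proj('side',[[e[0]+sx*.038,e[1]+sy*.05,e[2]+off] for sy in (1,-1) for sx in (1,-1)]))
"
```

```text
[array([288.66666667, 164.        ]), array([322., 166.]), array([293.33333333, 138.        ]), array([322.        , 138.66666667])]
0.0 [[286.613868   172.77337505]
 [319.61533369 174.67253041]
 [288.52507923 145.77144666]
 [319.19439519 147.39790592]]
0.033 [[287.15176954 161.98791245]
 [320.98624812 163.87437995]
 [289.06442815 135.1454698 ]
 [320.44757682 136.75446597]]
```

move_arm --plan '[[[0,0,0,0.002,0.001,0.04,0.005],[0,0,0,0.002,0.001,0.085,0.005],[0,0,0,0.002,0.001,0.125,0.005],[0,0,0,0.002,0.001,0.15,0.005],[0,0,0,0.002,0.001,0.165,0.005]]]'

```text
time: 8.98
eef_pos: [0.4572, 0.001, 0.0068]
tcp_rot: [1.0, 0.0, -0.0, 0.001]
contact_force: [-0.5, 0.1, -0.6]
opening: 0.238
```

```bash
python3 -c "
from mv import *
save('s10.png',read_camera('side')[100:220,220:340],5)
st=get_state();print(st['eef_pos'],st['contact_force'],st['qpos'])
rel([.458,0,-.02],bracketR(0))
"
```

```text
[0.45628325 0.00118781 0.00565077] [-1.43436555 -0.66294208 -2.4726281 ] [-2.19642085e-01  5.97995992e-02  2.22519027e+00 -1.50267574e-03
  8.58395965e-01  1.35141073e+00]
turn [0.04 0.11 0.04] shift [0.0018 0.0012 0.0256] t 9.025 pos [0.4563 0.0012 0.0057] op 0.2330943726465105
```

View pics/s10.png

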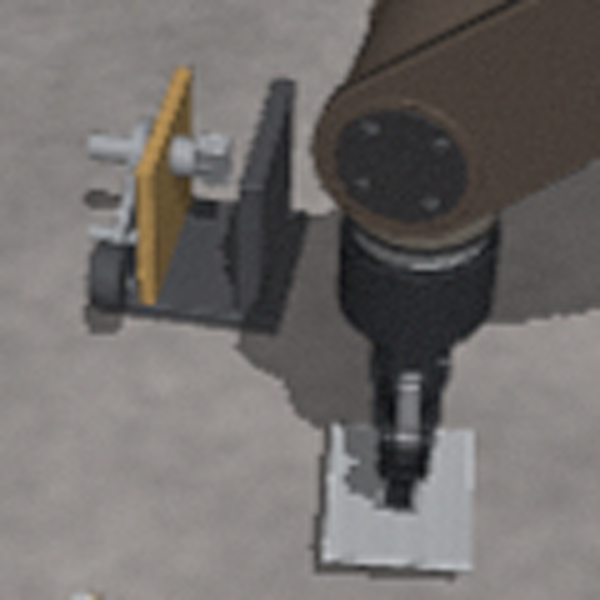

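move_arm --plan '[[[0,0,0,0,0,0.01,0.005],[0,0,0,0,0,0.016,0.005],[0,0,0,0,0,0.019,0.005],[0,0,0,0,0,0.021,0.005],[0,0,0,0,0,0.022,0.005]]]'

```text
time: 9.65
eef_pos: [0.4565, 0.0012, -0.0161]
tcp_rot: [1.0, 0.0, -0.001, 0.0]
contact_force: [-0.5, 0.3, -1.1]
opening: 0.233
```

```bash
python3 -c "
from mv import *
save('s11.png',read_camera('side')[100:220,220:340],5)
st=get_state();print(st['eef_pos'],st['contact_force'])
"
```

```text
[ 0.45638921  0.00119861 -0.01622707] [-0.42793955  0.43844196 -1.41763525]
```

View pics/s11.png

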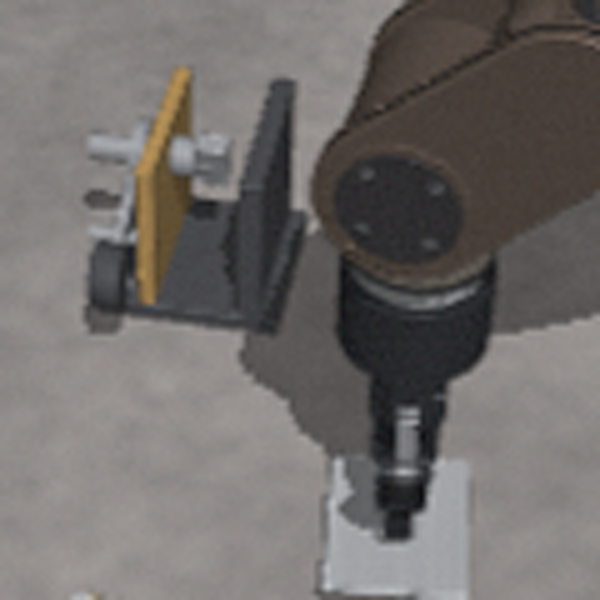

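Nearly down (a thin shadow gap is left). I'll make small steps to contact.

move_arm --plan '[[[0,0,0,0,0,0.002,0.005],[0,0,0,0,0,0.003,0.005],[0,0,0,0,0,0.004,0.005],[0,0,0,0,0,0.005,0.005],[0,0,0,0,0,0.006,0.005]]]'

```text
time: 10.32
eef_pos: [0.4564, 0.0012, -0.0223]
tcp_rot: [1.0, 0.0, -0.001, 0.0]
contact_force: [-0.4, 0.1, -0.0]
opening: 0.233
```

move_arm --plan '[[[0,0,0,0,0,0.0005,0.005],[0,0,0,0,0,0.001,0.005],[0,0,0,0,0,0.0015,0.005],[0,0,0,0,0,0.002,0.005],[0,0,0,0,0,0.002,0.005]]]'

```text
time: 10.95
eef_pos: [0.4564, 0.0011, -0.0241]
tcp_rot: [1.0, 0.0, -0.001, 0.0]
contact_force: [-0.5, 1.1, 0.5]
opening: 0.235
```

move_arm --plan '[[[0,0,0,0,0,0,0.04],[0,0,0,0,0,0,0.05],[0,0,0,0,0,0,0.05],[0,0,0,0,0,-0.01,0.05],[0,0,0,0,0,-0.03,0.05]]]'

```text
time: 11.58
eef_pos: [0.4557, 0.0013, 0.0059]
tcp_rot: [1.0, 0.0, -0.002, 0.0]
contact_force: [0.3, -0.3, -0.3]
opening: 0.586
```

move_arm --plan '[[[0,0,0,0,0,-0.04,0.05],[0,0,0,0,0,-0.09,0.05],[0,0,0,0,0,-0.14,0.05],[0,0,0,0,0,-0.19,0.05],[0,0,0,0,0,-0.22,0.05]]]'

```text
time: 12.2
eef_pos: [0.4574, 0.0013, 0.2301]
tcp_rot: [1.0, 0.0, 0.001, 0.001]
contact_force: [-0.2, -0.2, -0.9]
opening: 0.587
```

```bash
python3 -c "
from mv import *
im=read_camera('side');cv2.imwrite('pics/raw_s12.png',im[:,:,::-1]);save('s12.png',im[100:230,200:340],5)
im=read_camera('top');cv2.imwrite('pics/raw_t12.png',im[:,:,::-1]);save('t12.png',im[150:270,310:430],5)
st=get_state();print(st['eef_pos'],st['contact_force'],st['opening']*85.4)
print(pinpoint('side','cover_a_knob'),pinpoint('side','bolt_head'));print(pinpoint('top','bolt_head'),pinpoint('top','spanner_weight'),pinpoint('side','spanner_weight'))
"
```

```text
[0.45892513 0.00092883 0.23135779] [ 0.41424166 -0.02379878 -0.43858283] 49.86797224037493
[{'centre': [301.4, 203.9], 'p': 0.92}] []
[{'centre': [371.7, 192.4], 'p': 0.56}] [{'centre': [334.7, 175.7], 'p': 0.98}, {'centre': [226.5, 278.0], 'p': 0.3}] [{'centre': [239.4, 153.7], 'p': 0.88}, {'centre': [187.6, 154.1], 'p': 0.65}]
```

View pics/s12.png

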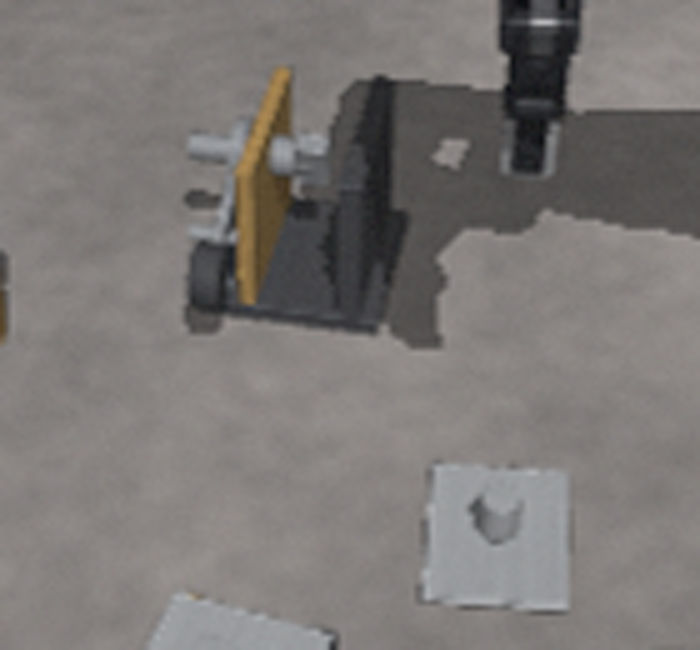

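View pics/t12.png

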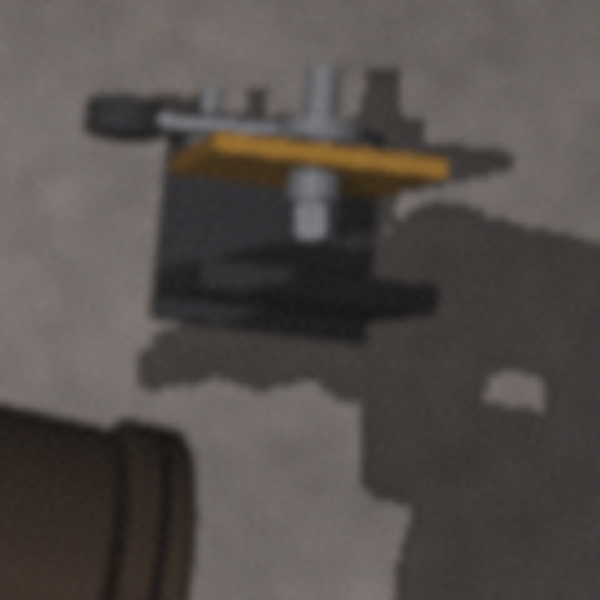

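The cover lies knob up at (301,204) px in the side view. Bolt head is exposed at (372,192) px in the top view, the weight at (335,176). Next I'll check where the gripper body really is relative to the tips, from the earlier side picture.

```bash
python3 -c "
from mv import *
for y in (.0012,.03,.04):
  o,v=ray('side',[417/5+220,378/5+100]);print('body',y,o+v*(y-o[1])/v[1])
for y in (.0012+.01,.0012+.018):
  o,v=ray('side',[398/5+220,537/5+100]);print('tip',y,o+v*(y-o[1])/v[1])
print('knob', atz('side',[301.4,203.9],.025))
rel([.573,-.2215,.19],bracketR(np.radians(-6)))
"
```

```text
body 0.0012 [0.45230685 0.0012     0.12032391]
body 0.03 [0.45351801 0.03       0.14684009]
body 0.04 [0.45393855 0.04       0.15604709]
tip 0.0112 [0.45520845 0.0112     0.01422365]
tip 0.0192 [0.455518  0.0192    0.0228385]
knob [0.45118047 0.00822021 0.025     ]
turn [-0.    0.41  6.05] shift [0.1177 0.2233 0.033 ] t 12.55 pos [0.4553 0.0017 0.2239] op 0.585061079604861
```

move_arm --plan '[[[0,0,1.2,0.024,0.045,0,0.05],[0,0,2.4,0.047,0.09,0.005,0.05],[0,0,3.6,0.071,0.134,0.012,0.05],[0,0.2,4.8,0.095,0.179,0.022,0.05],[0,0.4,6,0.118,0.223,0.033,0.05]]]'

```text
time: 13.18
eef_pos: [0.5732, -0.2224, 0.1876]
tcp_rot: [0.999, -0.052, -0.001, -0.001]
contact_force: [0.6, 0.1, 0.1]
opening: 0.584
```

```bash
cat > f.py <<'E'
from mv import *
import sys
n=sys.argv[1]
get_state(); read_camera('side')
st=get_state();np.savez('st_%s.npz'%n,**st)
im=read_camera('wrist');cv2.imwrite('pics/raw_w%s.png'%n,im[:,:,::-1]);save('w%s.png'%n,im)
print(st['eef_pos'],st['tcp_rot'],st['dq'].round(3),st['contact_force'],st['time'],st['opening']*85.4)
rel([.573,-.2215,.19],bracketR(np.radians(-6)),st)
E
python3 f.py 13; python3 -c "
from mv import *
print(pinpoint('wrist','bolt_head'),pinpoint('wrist','spanner_weight'))"
```

```text
[ 0.57400024 -0.22732461  0.18501762] [ 9.98526990e-01 -5.42281429e-02 -1.70695906e-03  4.94890448e-04] [ 0.034 -0.072  0.099  0.009  0.077  0.039] [ 0.12399571 -3.97127693 -0.12285174] 13.225 50.236606555618586
turn [ 0.07  0.19 -0.22] shift [-0.0016 -0.0057 -0.005 ] t 13.225 pos [ 0.574  -0.2273  0.185 ] op 0.5882506622437773
[{'centre': [247.8, 176.3], 'p': 0.91}] [{'centre': [151.7, 126.6], 'p': 0.81}]
```

View pics/w13.png

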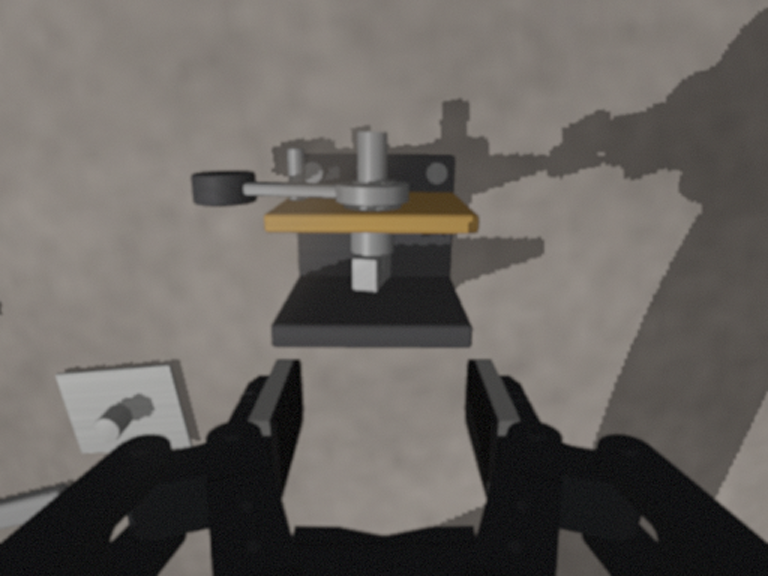

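```bash
python3 f.py 14; python3 -c "
import cv2
im=cv2.imread('pics/raw_w14.png');cv2.imwrite('pics/w14c.png',cv2.resize(im[110:240,165:330],None,fx=4.8,fy=4.6,interpolation=cv2.INTER_CUBIC))"
```

```text
[ 0.57239947 -0.22052382  0.18831135] [ 9.98645068e-01 -5.20068689e-02 -1.54566735e-03 -9.61556196e-04] [ 0.018 -0.033  0.002 -0.001 -0.002  0.   ] [ 0.12789283  0.77489443 -1.19987927] 13.425 49.97919652492914
turn [-0.1   0.18  0.04] shift [ 0.0007  0.0009 -0.0017] t 13.425 pos [ 0.5724 -0.2205  0.1883] op 0.5852364932661491
```

View pics/w14c.png

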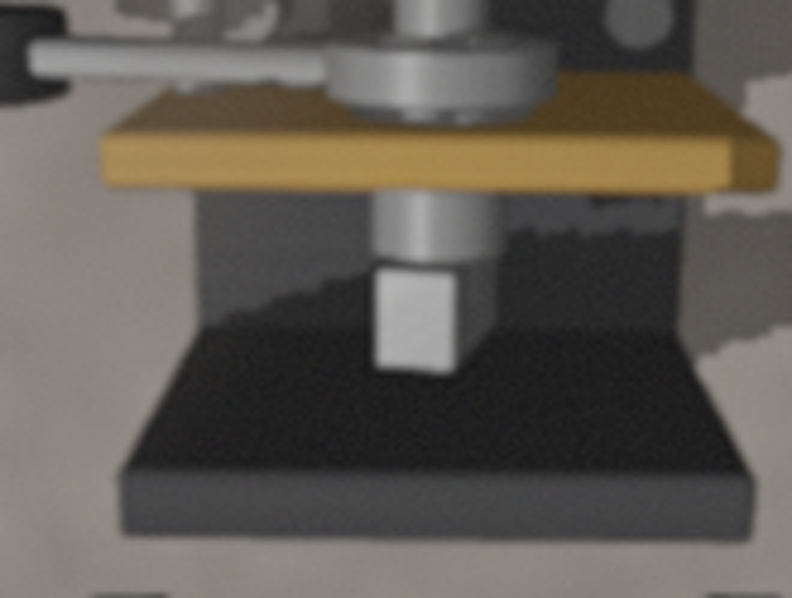

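```bash
cat > g.py <<'E'
from mv import *
from scipy.optimize import least_squares
st={k:v for k,v in np.load('st_14.npz').items()}
C=[(103,138),(778,142),(103,186),(778,190),(122,472),(752,472),(122,534),(752,538),(416,319)]
Q=(np.array(C)+.5)/[4.8,4.6]-.5+[165,110]
P=np.array([(x,y,.11) for x in(.035,.025,-.025,-.039) for y in (.055,-.055)]+[(0,.0041,.0995)])
def W(v):
    c,s=np.cos(v[2]),np.sin(v[2]);return P@np.array([[c,-s,0],[s,c,0],[0,0,1]]).T+[v[0],v[1],v[3] if len(v)>3 else 0]
f=lambda v:(proj('wrist',W(v),st)-Q).ravel()
for v0 in ([.574,-.22,-.1],[.574,-.22,-.1,0]):
    r=least_squares(f,v0);print(r.x,np.degrees(r.x[2]));print(np.round(f(r.x).reshape(-1,2),1).tolist())
print(proj('wrist',[st['eef_pos']],st))
E
python3 g.py
```

```text
[ 0.57537003 -0.22127258 -0.10925376] -6.259779166889974
[[-2.2, -1.9], [2.1, -1.9], [-1.5, 0.7], [1.3, 0.7], [-2.1, -0.4], [2.5, 0.4], [-1.1, 2.0], [1.3, 1.9], [-0.2, -0.0]]
[ 0.57360426 -0.2210815  -0.10922656 -0.00684763] -6.2582209758316
[[-0.3, -0.9], [0.2, -0.9], [0.3, 1.3], [-0.6, 1.3], [-0.4, -1.3], [0.8, -0.6], [0.5, 0.7], [-0.3, 0.6], [-0.1, -0.1]]
[[255.35936654 225.33950871]]
```

```bash
cat > tgt.py <<'E'
from mv import *
import sys
yaw=np.radians(-6.2);ex=np.array([np.cos(yaw),np.sin(yaw),0]);ey=np.array([-np.sin(yaw),np.cos(yaw),0])
H=np.array([.5745,-.2212,.084])
def tgt(tilt,back,dx=-.0035,dy=0):
    M=bracketR(yaw)@R.from_euler('x',-tilt,degrees=True).as_matrix()
    return H+dx*ex+dy*ey+M[:,2]*(.045-back),M
if __name__=='__main__':
    a=list(map(float,sys.argv[1:]))
    p,M=tgt(*a);print(p.round(4),M[:,2].round(3));st=get_state();rel(p,M,st)
    print('force',st['contact_force'].round(2),'torque',st['wrist_torque'].round(3))
E
python3 tgt.py 14.9 .09
```

```text
[ 0.5723 -0.2093  0.1275] [-0.028 -0.256 -0.966]
turn [-14.96   0.07   0.29] shift [-0.0014 -0.0107  0.0617] t 13.475 pos [ 0.5727 -0.2202  0.1892] op 0.5848947537696182
force [-1.05  1.62  0.26] torque [-0.012 -0.042 -0.032]
```

move_arm --plan '[[[-4,0,0,0,-0.003,0.015,0.045],[-8,0,0,0,-0.006,0.03,0.045],[-12,0,0.2,-0.001,-0.008,0.045,0.045],[-15,0,0.3,-0.001,-0.0105,0.06,0.045],[-15,0,0.3,-0.001,-0.0105,0.0615,0.045]]]'

```text
time: 14.1
eef_pos: [0.5715, -0.2069, 0.1265]
tcp_rot: [0.99, -0.052, -0.009, 0.129]
contact_force: [-0.1, -1.2, 0.2]
opening: 0.531
```

```bash
python3 f.py 15; python3 tgt.py 14.9 .09; python3 -c "
from mv import *
save('s15.png',read_camera('side')[60:180,200:320],5)"
```

```text
[ 0.57216206 -0.20794912  0.12744591] [ 0.9901878  -0.05248934 -0.00791729  0.12926832] [-0.022 -0.007 -0.034  0.002  0.003 -0.004] [-0.11719451 -0.00243892  0.00216936] 14.15 45.02902660929827
turn [14.88  0.13 -0.07] shift [ 0.0021  0.029  -0.057 ] t 14.15 pos [ 0.5722 -0.2079  0.1274] op 0.5272719743477549
[ 0.5723 -0.2093  0.1275] [-0.028 -0.256 -0.966]
turn [0.02 0.01 0.07] shift [-0.0004  0.0003  0.001 ] t 14.2 pos [ 0.5727 -0.2088  0.1284] op 0.52921435569714
force [ 0.16 -0.06 -0.22] torque [ 0.057 -0.019  0.036]
```

View pics/w15.png

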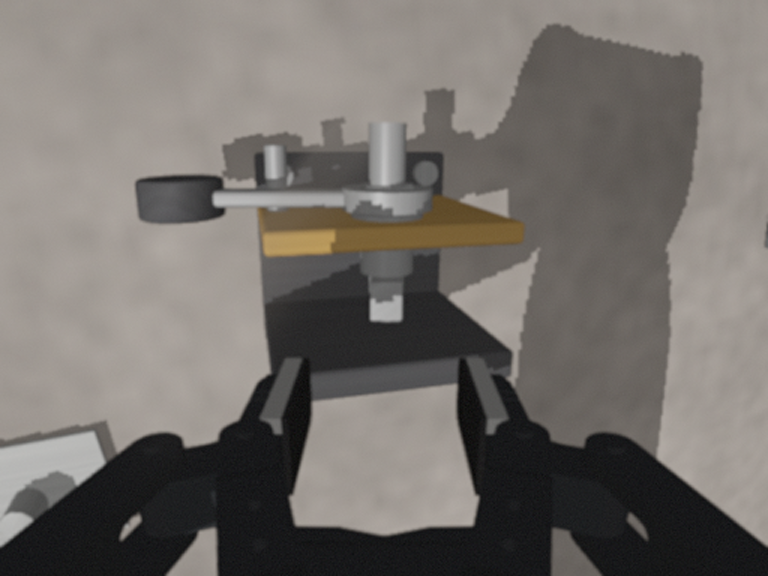

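View pics/s15.png

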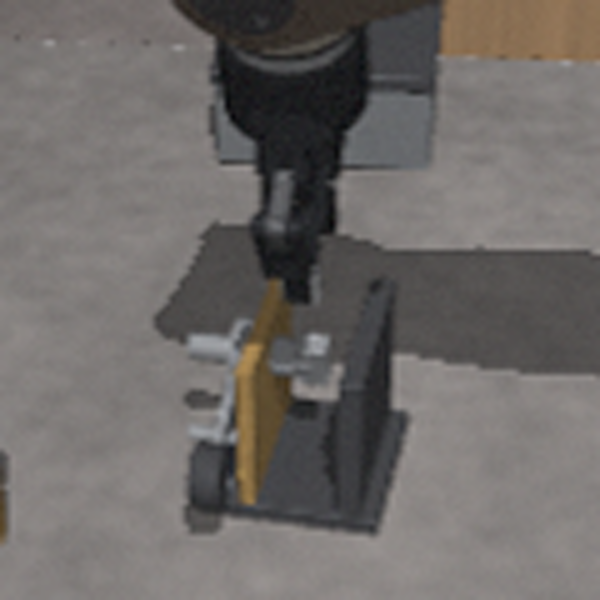

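Tilt matches the head: its two flats are edge-on, cols 370–402, row 308 in the 1.5x view, and centred between the jaws at 309 and 459. Descending.

move_arm --plan '[[[0,0,0,0,0,0.015,0.045],[0,0,0,0,0,0.03,0.045],[0,0,0,0,0,0.042,0.045],[0,0,0,0,0,0.052,0.045],[0,0,0,0,0,0.054,0.045]]]'

```text
time: 14.88
eef_pos: [0.5709, -0.2233, 0.0753]
tcp_rot: [0.99, -0.054, -0.008, 0.129]
contact_force: [-0.5, -0.2, -0.7]
opening: 0.531
```

```bash
python3 f.py 16; python3 tgt.py 14.9 0; python3 -c "
from mv import *
save('s16.png',read_camera('side')[60:180,200:320],5)"
```

```text
[ 0.57119986 -0.223377    0.07581098] [ 0.99009329 -0.05355027 -0.00737254  0.12958897] [ 0.007 -0.014 -0.011  0.004  0.009 -0.001] [-0.34502115  0.54294133 -0.48855582] 14.925 44.836121163656266
turn [14.92  0.07 -0.19] shift [ 0.0015  0.0274 -0.1109] t 14.925 pos [ 0.5712 -0.2234  0.0758] op 0.5250131283800499
[ 0.5698 -0.2323  0.0405] [-0.028 -0.256 -0.966]
turn [ 0.03 -0.01  0.01] shift [-0.0008 -0.0005  0.0371] t 14.975 pos [ 0.5716 -0.2234  0.0765] op 0.5283723124680861
force [-0.37 -0.61 -0.55] torque [ 0.087 -0.013 -0.013]
```

View pics/w16.png

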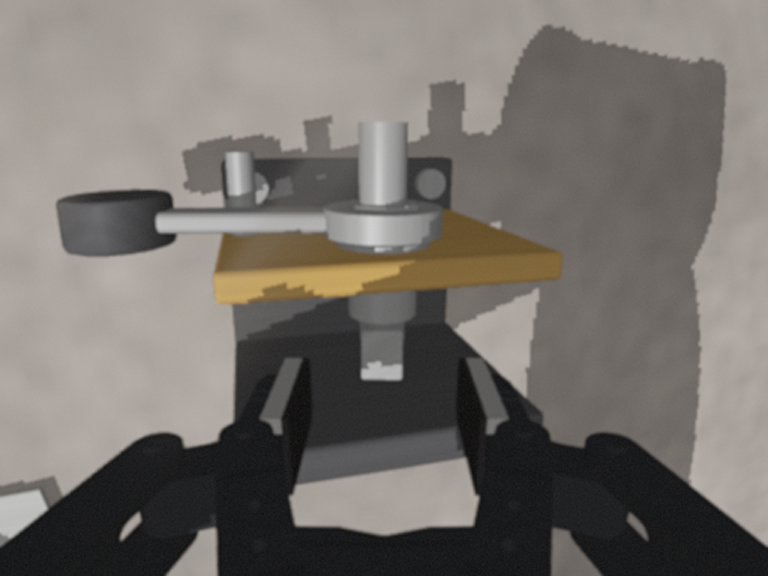

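View pics/s16.png

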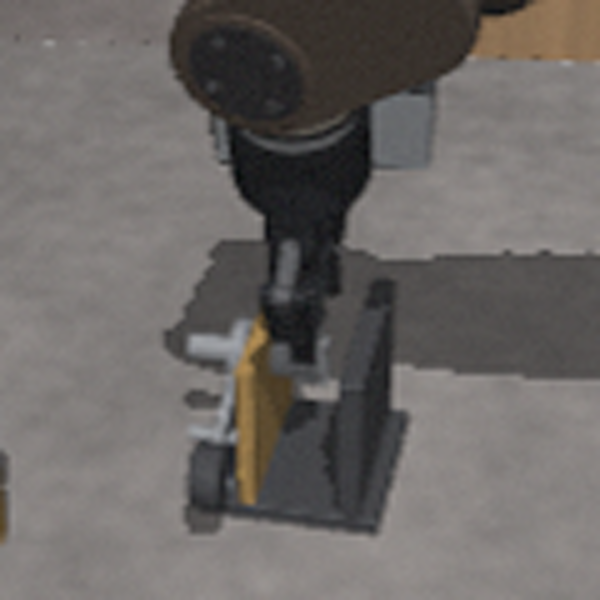

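```bash
python3 -c "
from mv import *
K,d,_=cam('top');K,d,_=cam('wrist')
E=np.array(get_calibration('wrist')['hand_eye'])@F
def pt(px,dep):
    u=cv2.undistortPoints(np.array([[px]],float),K,d)[0,0];return (E@np.array([u[0]*dep,u[1]*dep,dep,1]))[:3].round(4)
for r in (322,351,380): print('head',[pt([382/1.5,r/1.5],D) for D in (.165,.1695,.174)])
print('tip',[pt([c/1.5,359/1.5],.153) for c in (309,459)])
print('padtop',[pt([c/1.5,425/1.5],D) for c in (288,) for D in (.12,.125,.13)])
"

```

```text
head [array([ 0.0155, -0.0008, -0.0234]), array([ 0.0139, -0.0008, -0.0192]), array([ 0.0123, -0.0009, -0.015 ])]
head [array([ 0.0065, -0.0008, -0.0262]), array([ 0.0046, -0.0008, -0.0221]), array([ 0.0027, -0.0008, -0.0179])]
head [array([-0.0026, -0.0008, -0.029 ]), array([-0.0047, -0.0008, -0.0249]), array([-0.0068, -0.0008, -0.0209])]
tip [array([ 0.0091, -0.0229, -0.0379]), array([ 0.0091,  0.0225, -0.038 ])]
padtop [array([ 0.0081, -0.0232, -0.0727]), array([ 0.0054, -0.0241, -0.0684]), array([ 0.0026, -0.0251, -0.064 ])]
```

move_arm --plan '[[[0,0,0,0,-0.0005,0.012,0.045],[0,0,0,0.0005,-0.0005,0.022,0.045],[0,0,0,0.001,-0.0005,0.031,0.045],[0,0,0,0.001,-0.0005,0.038,0.04],[0,0,0,0.001,-0.0005,0.039,0.035]]]'

```text
time: 15.65
eef_pos: [0.5714, -0.233, 0.0382]
tcp_rot: [0.99, -0.054, -0.007, 0.13]
contact_force: [1.0, -0.2, -0.2]
opening: 0.409
```

```bash
python3 f.py 17; python3 tgt.py 14.9 0; python3 -c "
from mv import *
save('s17.png',read_camera('side')[60:180,200:320],5)"
```

```text
[ 0.57160964 -0.23307872  0.03862368] [ 0.99007051 -0.05353846 -0.00691352  0.12979298] [ 0.004 -0.012 -0.006  0.002  0.004 -0.001] [-0.33033357  0.01747717 -0.26912332] 15.7 35.21374906193748
turn [ 1.494e+01  1.000e-02 -1.900e-01] shift [ 0.0002  0.0277 -0.1493] t 15.7 pos [ 0.5716 -0.2331  0.0386] op 0.4123389819899002
[ 0.5698 -0.2323  0.0405] [-0.028 -0.256 -0.966]
turn [ 0.05 -0.05  0.  ] shift [-0.0021 -0.0002 -0.0016] t 15.75 pos [ 0.5718 -0.2331  0.0391] op 0.4110991865037549
force [-0.7  -0.45 -0.46] torque [ 0.112 -0.006  0.033]
```

View pics/w17.png

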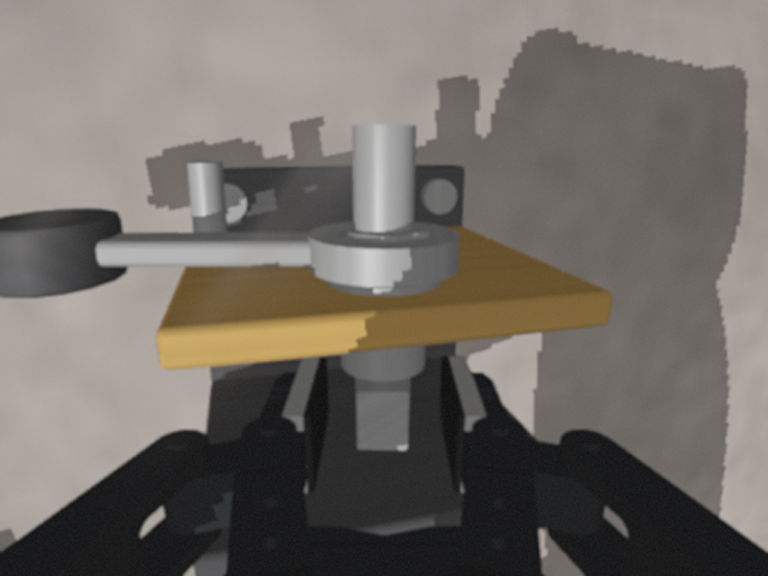

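View pics/s17.png

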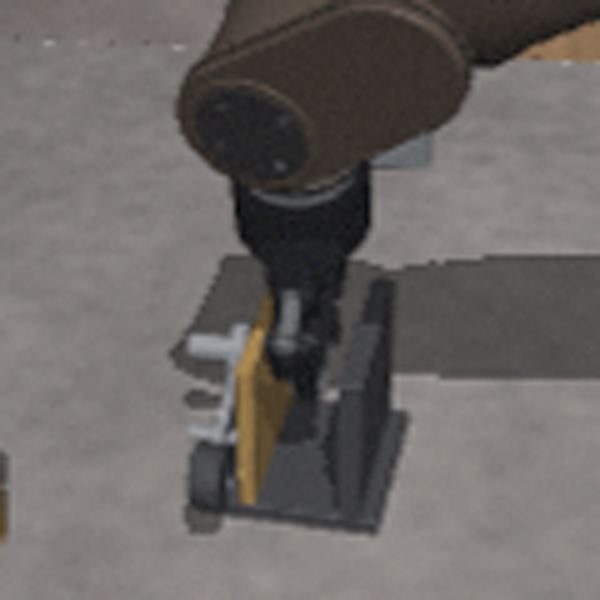

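Head sits between the pads (head cols 356–410, pads at 327 and 442 in the 1.5x view), with clearance to both walls and no contact force. Closing.

move_arm --plan '[[[0,0,0,0,-0.0005,0,0.025],[0,0,0,0,-0.0005,0,0.018],[0,0,0,0,-0.0005,0,0.01],[0,0,0,0,-0.0005,0,0.004],[0,0,0,0,-0.0005,0,0]]]' --force 60

```text
time: 16.42
eef_pos: [0.5723, -0.2325, 0.0397]
tcp_rot: [0.99, -0.054, -0.006, 0.13]
contact_force: [-0.6, 2.0, 3.9]
opening: 0.151
```

```bash
python3 f.py 18; python3 tgt.py 14.9 0; python3 tgt.py 0 0
```

```text
[ 0.57232553 -0.23249268  0.03972503] [ 0.99005011 -0.05373765 -0.00613899  0.1299052 ] [ 0.001  0.002 -0.001 -0.003  0.    -0.001] [-1.04318917  2.96183601  3.85113222] 16.475 12.763938949826791
turn [14.94 -0.08 -0.21] shift [-0.0002  0.0281 -0.148 ] t 16.475 pos [ 0.5723 -0.2325  0.0397] op 0.14946064344059473
[ 0.5698 -0.2323  0.0405] [-0.028 -0.256 -0.966]
turn [ 0.05 -0.1  -0.03] shift [-0.0026  0.0003 -0.0007] t 16.525 pos [ 0.5723 -0.2325  0.0398] op 0.1493944228062068
force [-1.2   3.9   4.98] torque [ 0.406  0.158 -0.187]
[ 0.571  -0.2208  0.039 ] [ 0.  0. -1.]
turn [ 1.495e+01 -1.000e-01 -1.000e-02] shift [-0.0026 -0.0113 -0.0022] t 16.525 pos [ 0.5723 -0.2325  0.0398] op 0.1493944228062068
force [-1.2   3.9   4.98] torque [ 0.406  0.158 -0.187]
```

View pics/w18.png

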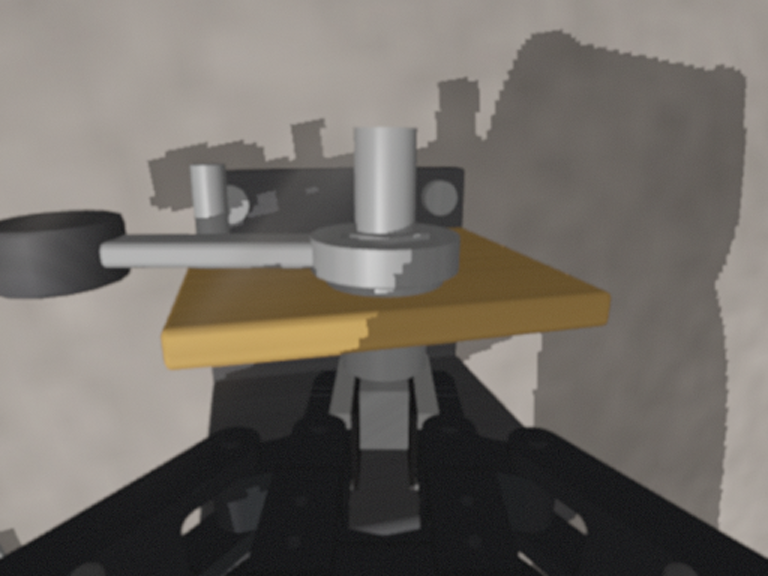

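move_arm --plan '[[[0,0,0,0,0,0,0],[2,0,0,0,-0.0016,0,0],[4,0,0,0,-0.0031,-0.0001,0],[6,0,0,0,-0.0047,-0.0002,0],[8,0,0,0,-0.0063,-0.0004,0]]]' --force 90

```text
time: 17.15
eef_pos: [0.573, -0.2261, 0.0386]
tcp_rot: [0.997, -0.054, -0.002, 0.06]
contact_force: [-1.9, 2.8, 3.9]
opening: 0.147
```

```bash
python3 f.py 19; python3 tgt.py 0 0;  python3 -c "
from mv import *
save('s19.png',read_camera('side')[60:180,200:320],5)"
```

```text
[ 0.57302222 -0.22610668  0.03857916] [ 0.99676426 -0.05449954 -0.00232012  0.05903756] [ 0.019 -0.003  0.008 -0.051 -0.015  0.059] [-0.23895318  5.68668587  5.014702  ] 17.2 11.922000978272816
turn [ 6.77 -0.09 -0.26] shift [-0.0002  0.0133 -0.1509] t 17.2 pos [ 0.573  -0.2261  0.0386] op 0.13960188499148496
[ 0.571  -0.2208  0.039 ] [ 0.  0. -1.]
turn [ 6.88 -0.1  -0.06] shift [-0.0026 -0.005  -0.001 ] t 17.25 pos [ 0.573  -0.2262  0.0386] op 0.14479677990665302
force [-0.57  4.57  4.71] torque [ 0.563  0.058 -0.11 ]
```

View pics/w19.png

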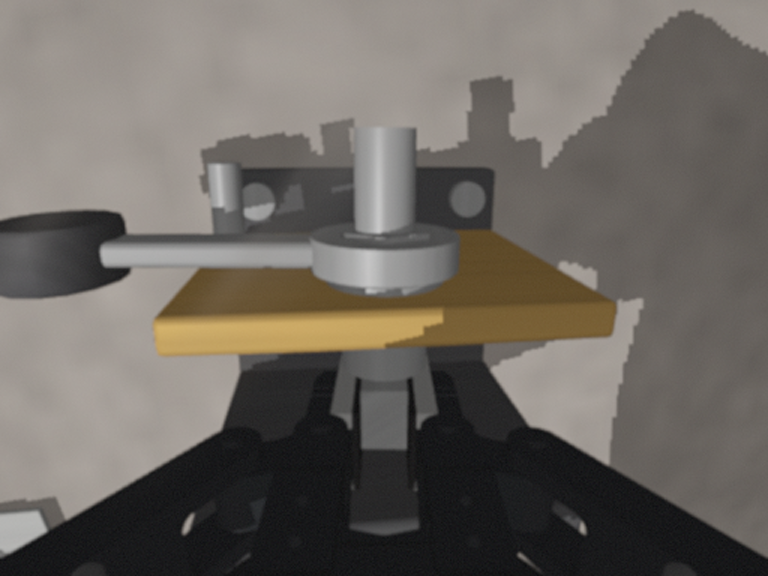

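View pics/s19.png

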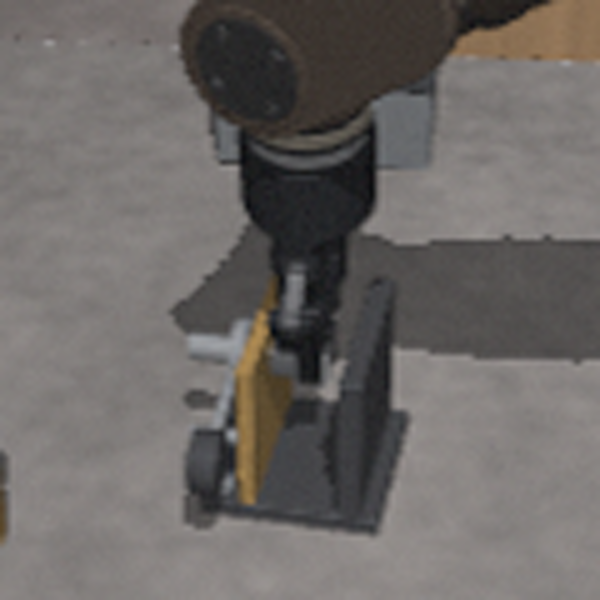

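move_arm --plan '[[[1.8,0,0,0,-0.0014,0,0],[3.6,0,0,0,-0.0028,-0.0001,0],[5.4,0,0,0,-0.0042,-0.0002,0],[6.8,0,0,0,-0.0053,-0.0003,0],[6.9,0,0,0,-0.0054,-0.0003,0]]]' --force 100

```text
time: 17.92
eef_pos: [0.5736, -0.2207, 0.0383]
tcp_rot: [0.999, -0.055, 0.001, -0.0]
contact_force: [-0.0, 4.6, 4.9]
opening: 0.143
```

```bash
python3 f.py 20; python3 tgt.py 0 0;  python3 -c "
from mv import *
im=read_camera('side');cv2.imwrite('pics/raw_s20.png',im[:,:,::-1]);save('s20.png',im[60:180,200:320],5)
print(pinpoint('side','spanner_weight'))
im=read_camera('top');cv2.imwrite('pics/raw_t20.png',im[:,:,::-1]);save('t20.png',im[130:250,310:430],5)
print(pinpoint('top','spanner_weight'))
W=H=np.array([.5745,-.2212,.084])
yaw=np.radians(-6.2);ex=np.array([np.cos(yaw),np.sin(yaw),0]);ey=np.array([-np.sin(yaw),np.cos(yaw),0])
for a in (.26,.1,.05,0,-.05,-.1):
  p=H+.043*ex+.092*(np.cos(a)*ey-np.sin(a)*np.array([0,0,1]));print(a,proj('side',p),proj('top',p))
"
```

```text
[ 0.57360673 -0.22075706  0.03830031] [ 9.98510082e-01 -5.45609107e-02  8.43774802e-04  1.03935470e-04] [ 0.005 -0.002 -0.    -0.012 -0.004  0.006] [-1.08080467  4.82621417  4.76545937] 17.975 11.770119019357676
turn [ 0.01 -0.1  -0.26] shift [-0.0003  0.0008 -0.1517] t 17.975 pos [ 0.5736 -0.2208  0.0383] op 0.13782340772081586
[ 0.571  -0.2208  0.039 ] [ 0.  0. -1.]
turn [ 0.03 -0.1  -0.04] shift [-0.0026  0.0003 -0.0007] t 18.025 pos [ 0.5736 -0.2208  0.0383] op 0.14624507068175177
force [-1.19  4.51  4.92] torque [ 0.498  0.078 -0.183]
[{'centre': [239.2, 148.3], 'p': 0.56}]
[{'centre': [333.3, 171.2], 'p': 0.55}]
0.26 [[241.83478725 154.64960106]] [[334.49237843 173.97877103]]
0.1 [[241.41612046 151.31489519]] [[334.556338   173.00476156]]
0.05 [[241.3220715  150.13531461]] [[334.7793778  172.71268881]]
0 [[241.24634019 148.89497194]] [[335.10094533 172.42787535]]
-0.05 [[241.18930674 147.59697841]] [[335.52176037 172.15114058]]
-0.1 [[241.15129357 146.24469224]] [[336.04229993 171.88330824]]
```

View pics/w20.png

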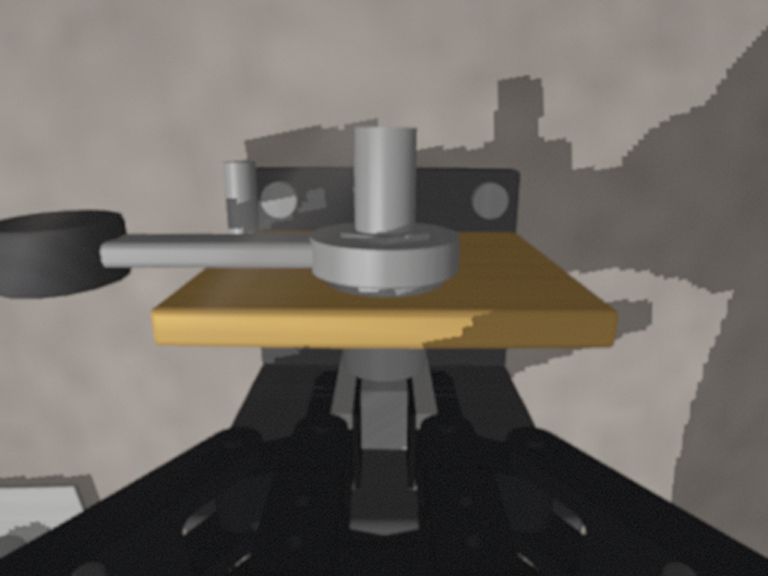

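View pics/s20.png

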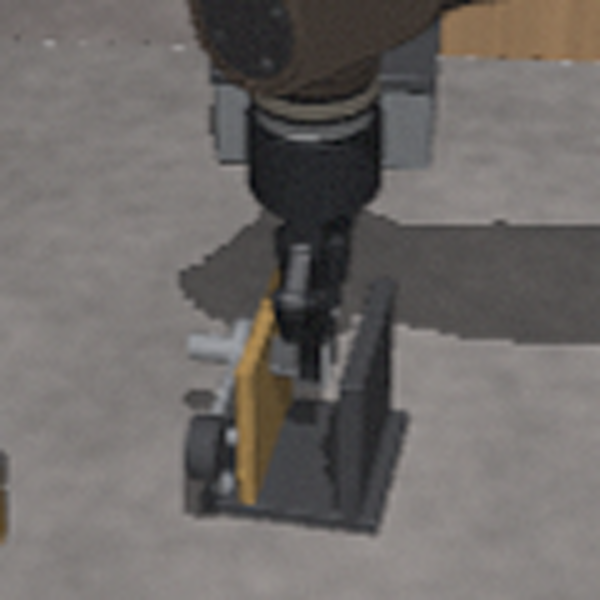

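View pics/t20.png

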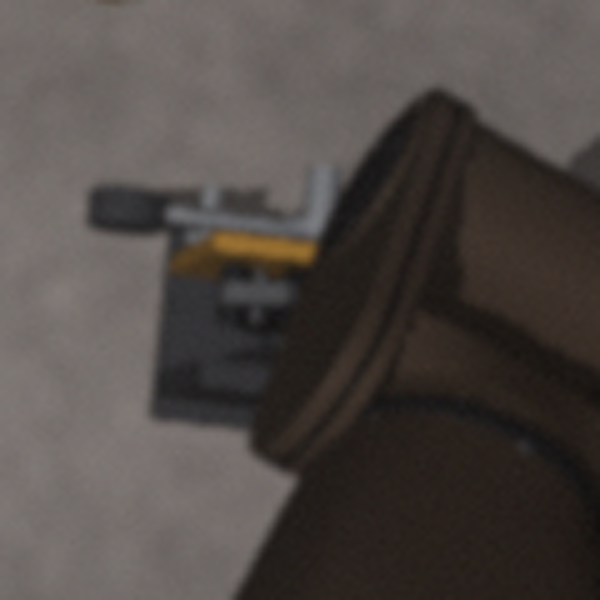

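Wrist view shows the spanner unchanged relative to the tool through the whole turn (arm at row 250, weight at (60,252) in the 1.5x view), so the head did not slip in the jaws. The tool is now vertical. Side-view weight row went from 153.7 to 148.3, which gives about 0.015 rad. I'll hold once and check for drift.

move_arm --plan '[[[0,0,0,0,0,0,0],[0,0,0,0,0,0,0],[0,0,0,0,0,0,0],[0,0,0,0,0,0,0],[0,0,0,0,0,0,0]]]' --force 100

```text
time: 18.85
eef_pos: [0.5736, -0.2208, 0.0383]
tcp_rot: [0.999, -0.054, 0.001, 0.0]
contact_force: [-1.9, 3.4, 4.0]
opening: 0.142
```

```bash
python3 f.py 21; python3 tgt.py 0 0;  python3 -c "
from mv import *
im=read_camera('side');save('s21.png',im)
for i in range(2): print(pinpoint('side','spanner_weight'),pinpoint('side','cover_a_knob'))
a=cv2.imread('pics/raw_w18.png').astype(int);b=cv2.imread('pics/raw_w21.png').astype(int)
# spanner arm tool-frame shift
g=lambda x:cv2.cvtColor(x.astype(np.uint8),cv2.COLOR_BGR2GRAY)
t=g(a)[135:200,0:90];r=cv2.matchTemplate(g(b)[125:210,0:110],t,cv2.TM_CCOEFF_NORMED);print(cv2.minMaxLoc(r))
"
```

```text
[ 0.57359568 -0.22077895  0.03829249] [ 9.98524742e-01 -5.42900286e-02  8.42995168e-04  4.71789235e-04] [ 0.001  0.     0.001 -0.001  0.    -0.002] [-1.42392246  4.1049325   4.78306448] 18.9 12.06736647765881
turn [ 0.05 -0.1  -0.22] shift [-0.0003  0.0009 -0.1517] t 18.9 pos [ 0.5736 -0.2208  0.0383] op 0.14130405711544272
[ 0.571  -0.2208  0.039 ] [ 0.  0. -1.]
turn [ 0.05 -0.1  -0.02] shift [-0.0025  0.0004 -0.0007] t 18.95 pos [ 0.5736 -0.2207  0.0383] op 0.13708761205467693
force [-1.1   3.99  4.93] torque [ 0.436  0.105 -0.087]
[{'centre': [240.7, 147.5], 'p': 0.74}] [{'centre': [300.6, 203.7], 'p': 0.92}]
[{'centre': [240.7, 147.5], 'p': 0.74}] [{'centre': [300.6, 203.7], 'p': 0.92}]
(0.14379535615444183, 0.9921688437461853, (20, 20), (0, 10))
```

View pics/s21.png

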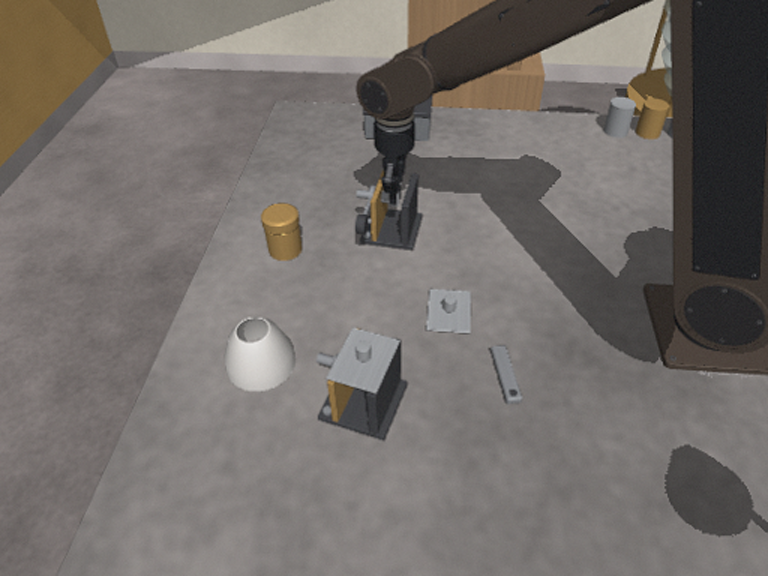

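The spanner view is unchanged, the pose is steady and the other objects stand where they were. Handing in.

```bash
python3 -c "
from plant import *
print(ticket.sign_off())"
```

```text
the job is handed in; nothing more can be done
None
```

I handed the job in with the gripper still holding the bolt head (100 N grip set) and the spanner level as far as my checks can tell. The sign-off gave no verdict.

- **Cover:** I lifted it off bracket_a by its knob and laid it knob up on the bench at about (0.456, 0.001).
- **Bolt:** I reached into the gap with the tool tilted 15° to match the leaning head and gripped its two flats. I then turned it 15° about the bolt axis without touching the spanner.
- **Last checks:**
  - The tool is within about 0.1° of vertical, and nothing drifted while holding.
  - The wrist view shows no slip between gripper and spanner: the picture matched with zero shift.
  - Wrist force was about 6–7 N.
  - In the last side picture, bracket_b with its cover, the canister, the shade and the gauge case stand where they were.
- **What disagreed or failed:**
  - The fingertips are about 33 mm behind the reported tool point. My first close on the knob therefore passed above it without touching, and I corrected the height from the pictures.
  - Two side-view readings of the weight put the bolt angle at about 0.015 and −0.015 rad, within that method's accuracy.

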